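# Isolate the ice crusher and hold its lid open

## Robot

A 6-joint arm with a two-finger parallel gripper is mounted at the origin on the work surface. World frame = base frame: x ahead of the robot, y to its left, z up, the work surface at z = 0. Lengths are in m, angles in degrees, forces in N, time in s.
With the tool pointing down it reaches from about 0.325 to 0.85 m from the base axis. Payload 15.5 kg.
Tool frame: the origin (TCP) lies at the very end of the fingers, on their centre line; the grasp point (between the pads) lies 19 mm behind it (robot.grasp_offset is the distance from the TCP to the grasp point, in m); z points along the fingers, y is the direction in which the jaws open and shut (so a half turn about z gives the same grasp; the last joint's range is limited). The gripper opens to 91 mm and grips with 3 to 60 N. Pads are 32 mm wide; open, the fingers measure 118 mm over their backs; the gripper's body (76 mm by 178 mm) begins 60 mm behind the grasp point.
Start: joints at [66.091, 28.281, 77.091, -0, 74.628, -5.472], TCP at [0.198, 0.593, 0.176] pointing down, gripper open.
Joint ranges: [-166.48, 166.48], [-47.26, 123.95], [12.59, 153.08], [-70.14, 250.14], [6.76, 159.57], [-176.63, 176.63]. Speed limits (degrees/s): [108.29, 108.29, 147.25, 172.46, 172.46, 172.46].

## Interface

Orientations are given as a 3x3 rotation matrix whose columns are the frame's x, y, z axes.
In Python, from station import robot, snapshot, camera_model gives the robot as it stands.
- The arm moves only by the tool drive_tool, never from a script. Its argument "rows" is a list of rows, each an object of numbers: "dx", "dy", "dz": the shift along the tool's x, y, z normalised to -1 to 1, where 1 is 250 mm; "ax", "ay", "az": the turn, a rotation vector about the tool's x, y, z normalised to -1 to 1, where 1 is 1.5 rad. In form: [{"dx": .., "dy": .., "dz": .., "ax": .., "ay": .., "az": ..}, ...]. A call has 1 to 5 rows; each row is the pose to reach, as a shift and turn from the pose commanded when the call began, along the tool's axes at that moment; what a row does not reach only later rows make up. A row lasts 1/8 s, in which the tool goes at most 62.5 mm and 10.7 degrees, less where a joint would pass 70% of its speed; a pose out of reach is approached as far as the arm can. A call with a number of a shift or a turn outside -1 to 1 is refused whole. A call with a gripper value outside its range is refused whole. "hand" is the gripper command: -1 is shut, 1 is fully open, values between are in proportion, set as the call begins (left out, the last holds). The fingers move at their own pace and stop on an object; "grip_force" is the grip in N (left out, the last holds). Time passes only in rows, so rows that repeat a pose let the fingers close. It gives the time, the measured TCP pose, the force and the opening at its end, in the units of the state.
- robot.sense(): the state, without advancing time (a new reading comes with each control period).
- snapshot(name): name is "scene" or "top"; returns (picture, depth): 400x640x3 uint8, red, green, blue; 400x640 float32, m along the optical axis (not along the pixel's ray), 0 where there is no reading.
- camera_model(name): a dict with "mtx" (3x3 intrinsics, pixels), "k1" (the pictures are not rectified: a ray, as slopes to the right and down, at radius r is drawn at 1 + k1 r^2 times it, then the intrinsics apply), "rvec" (rotation vector, rad) and "tvec" (3), from world to camera coordinates, as OpenCV has them. Camera axes: x right, y down, z forward; pixel columns grow to the right and rows downward; lengths in m; the calibration is good to about 2 mm. A picture is of the moment at which its call begins. camera_model takes no time and is no camera call.
- robot.finish_job(): hands the job in, once; it reports no verdict.
The state is a dict: "time": time; "joint_positions": joint angles; "dq": joint speeds; "tau": joint torques, N m; "position": TCP position; "tcp_rot": TCP orientation; "contact_force": force on the tool from outside, world axes, zero at the start; "moment": the same for the moment, N m; "grip_width": finger opening in m.
Only numpy, scipy, OpenCV 4.12 (cv2) and the standard library are available. Lean on these libraries where they do the work, as an engineer would, in place of code of your own. Each camera call takes 0.05 s, during which the arm holds its last target.

## Task

Switch the ice crusher off with its key: take the key from the wooden holder, push it fully home in the lock of the grey switch box, turn it clockwise to the stop (about 80 degrees) and leave it there. Only then raise the crusher's steel lid by its bar handle to about 50 degrees so that the blades can be inspected, and finish while still holding it there, because it falls shut if let go; never throw it far back, and leave the other things on the counter where they are.

Things in the scene. Friction and masses are not known exactly. Their poses are not given: they have to be found in the camera images.
- key: the switch key, steel, 72 mm long, 70 g, upright, blade down, in its holder. Origin: centre of the blade's lower end; z up to the bow; x along the blade's width. Blade 18 (x) by 8 mm (y), its lowest 5 mm tapered to 13 by 4.4 mm. Above it a round flat bow: a disc of 40 mm diameter, 12 mm thick (faces to +y and -y), centred at z = 52 mm. Pinch it across its thickness. Fits either way round
- key_tip (a point): centre of the lower end of the key's blade (the origin of the key)
- key_bow (a point): centre of the key's round bow, 52 mm above the tip
- holder: wooden block 60 x 60 x 35 mm fixed to the counter; origin at the centre of its underside, z up. A slot 20 x 10 mm (x by y), 20 mm deep, in its top holds the key, whose x lies along the holder's x
- switchbox: low grey box 100 x 100 x 37 mm, fixed to the counter, a round steel lock cylinder in its top and a short black stub on its +y side; origin at the centre of its underside, z up
- slot (a point): centre of the mouth of the key slot, on top of the lock cylinder (47 mm across), 45 mm above the counter, z up. The slot is 21 mm along this frame's x by 11 mm along its y, 26 mm deep; the frame turns with the cylinder. With the key fully home the tip is 26 mm below this point and the bow's centre 26 mm above it
- keyknob (a joint): angle of the lock cylinder, rad: 0 = on (as at the start), grows as it turns clockwise seen from above, to the stop at 1.4 = off. Friction 0.05 N m, stays where it is left; the key has about 0.17 rad of play in the slot
- crusher: the ice crusher, fixed: an open black hopper 170 x 170 mm and 170 mm high with a steel lid, and joined to its -y side a steel motor housing 190 mm high (98 to 273 mm off the origin along -y, -95 to +155 mm along x). Origin: centre of the hopper's underside; z up; -x is its front, the hinge is on +x
- lid_handle (a point): middle of the lid's bar handle: a round steel bar, 11 mm thick, 85 mm long, along this frame's y (parallel to the hinge), its centre 35 mm above the lid's face, a post near each end. Lid shut: 55 mm in front of (-x) the crusher's origin, 213 mm above the counter. The frame turns with the lid: z is the lid's outward normal
- lid_hinge (a point): middle of the hinge line, on the crusher's back (+x) rim, 170 mm above the counter, axis along the crusher's y. The handle's centre is 140 mm in front of and 43 mm above it with the lid shut
- lid (a joint): opening angle of the lid, rad: 0 = shut, grows as the front edge rises (0.873 = 50 degrees; stop at 1.45). The steel lid, 170 x 170 x 8 mm, about 0.45 kg, has no catch or spring: let go, it falls shut
- glass: bystander: clear straight drinking glass, 72 mm across, 100 mm high; origin at its underside
- mug: bystander: white mug, 80 mm across, 90 mm high; origin at its underside
- jar: bystander: glass jar with steel cap, 72 mm across, 110 mm high; origin at its underside
- bowl: bystander: steel bowl, 120 mm across, 50 mm high; origin at its underside
- icepack: bystander: flat blue freezer block 90 x 140 x 22 mm; origin at its underside
- spoon: bystander: steel spoon, 190 mm long, lying flat (z of origin at its underside)
- scoop: bystander: aluminium ice scoop, tray 100 x 65 x 40 mm with an 80 mm rod handle along its -x; origin at its underside
Things that resemble listed ones, but are neither listed nor needed, are in the scene too. Several things have the shape of the key; the one meant has the colours described above.

How it is judged (in metres and radians):
On the way, in this order (a step that is already met when the one before it is completed fails the run):
1. the key is fully home in the slot of the lock (z of key_tip in the frame of slot below -0.018 m and horizontal distance between key_tip and slot below 0.005 m and angle between key's own z axis and vertical below 0.2 rad), for 0.2 s.
2. the lock is turned clockwise to off with the key in it (all of step 1 and value of joint keyknob above 1.15 rad), for 0.2 s.
3. the lid is held open at about 50 degrees by the gripper (value of joint lid between 0.753 and 0.993 rad and velocity of joint lid between -0.08 and 0.08 rad/s and contact force between the fingers and lid above 0.3 N), for 0.3 s.
At the end, for the whole second after the job is handed in: The gripper's fingers hold the lid, still, at 50 degrees within 7 degrees (0.75 to 0.99 rad); the key is in the slot at least 18 mm deep, upright, and the lock stands beyond 1.15 rad; the gripper keeps hold to the end (all of step 2 and all of step 3); the arm keeps its last pose, push and grip.
It fails at once if the lid is raised (over 0.15 rad) before the lock is turned off (value of joint lid above 0.15 rad and not (value of joint keyknob above 1 rad)).
It fails at once if the lid is thrown far back (over 1.25 rad) (value of joint lid above 1.25 rad).
It fails at once if another thing on the counter is moved by more than 40 mm (distance of any of glass, mug, jar, bowl, icepack, spoon, scoop from where it was at the start of the episode above 0.04 m).
It also fails if it takes over 59 s, if anything falls off the work surface, if the arm or the gripper's body presses on something with over 40 N, if the wrist force passes 120 N, or if a joint passes its speed limit or range.

## Working session

There is one attempt and no reset: what is moved stays moved. The work goes in short steps, Python scripts to look and compute and a tool call to move; the robot and the scene stay as the last step left them, time stands still between calls to the robot, and variables do not carry over. Pictures are saved under pics/ and viewed, and the job is handed in when it is done.

Besides the shell and the picture viewer there is one more tool, called by a JSON object that holds its "name" and its "arguments". drive_tool: Moves the arm, as the interface text tells. Its arguments: {"type":"object","properties":{"rows":{"type":"array"},"hand":{"type":"number"},"grip_force":{"type":"number"}},"required":["rows"]}

```bash
ls; mkdir -p pics; cat > h.py <<'E'
import numpy as np, cv2
from station import robot, snapshot, camera_model
E
python3 - <<'E'
from h import *
for n in ("scene","top"):
    p,d=snapshot(n); np.savez(f"{n}0.npz",p=p,d=d)
    cv2.imwrite(f"pics/{n}0.png",cv2.cvtColor(p,cv2.COLOR_RGB2BGR))
    c=camera_model(n); print(n,c)
    R,_=cv2.Rodrigues(np.array(c['rvec'],float)); print(-R.T@np.array(c['tvec']).ravel())
s=robot.sense();print(s)
E
```

```text
pics
scene {'mtx': array([[473.46322879,   0.        , 318.83932145],
       [  0.        , 473.46322879, 190.87831005],
       [  0.        ,   0.        ,   1.        ]]), 'k1': -0.06151749228696627, 'rvec': array([ 1.933532  ,  1.4939341 , -0.59520867]), 'tvec': array([-0.24200809, -0.24302498,  1.54249267])}
[ 1.27546701 -0.11097988  0.92616417]
top {'mtx': array([[493.15575212,   0.        , 315.45727256],
       [  0.        , 493.15575212, 194.8967065 ],
       [  0.        ,   0.        ,   1.        ]]), 'k1': -0.1105180072539054, 'rvec': array([ 2.1351942 , -2.09631564,  0.18140423]), 'tvec': array([0.12013533, 0.54654456, 1.37801542])}
[0.27821616 0.10454859 1.45730412]
{'time': 0.1, 'joint_positions': array([ 6.60910048e+01,  2.83101350e+01,  7.71220761e+01, -2.78069178e-03,
        7.46288769e+01, -5.47212072e+00]), 'dq': array([ 0.02802319, -0.03496253, -0.14825128,  0.02062638, -0.08918267,
        0.14145021]), 'tau': array([ 1.34796697e-03, -8.80243921e+01, -3.82543766e+01,  7.07840826e-02,
        4.82430740e-02, -5.62285459e-05]), 'position': array([0.19752912, 0.59257278, 0.17521972]), 'tcp_rot': array([[-9.48676735e-01,  3.16247214e-01, -3.89328468e-04],
       [ 3.16247449e-01,  9.48676216e-01, -9.93662229e-04],
       [ 5.51037465e-05, -1.06578837e-03, -9.99999431e-01]]), 'contact_force': array([ 0.26798116, -0.43426652,  0.48263377]), 'moment': array([ 0.00844765, -0.05837548, -0.03341902]), 'grip_width': 0.09103235340522886}
```

View pics/scene0.png

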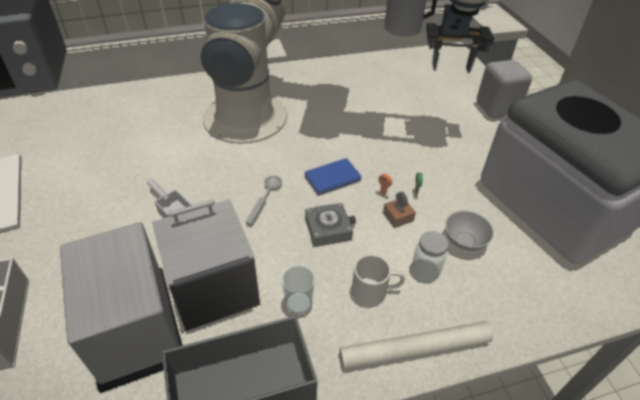

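View pics/top0.png

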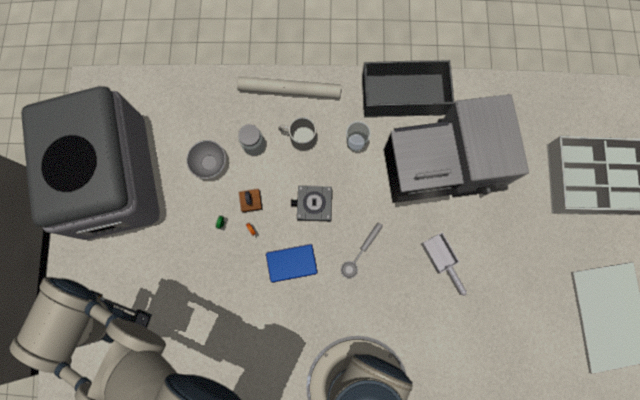

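The scene view shows the dark key in its wooden holder at about (399,207), the switch box at (330,223) and the crusher lid handle at (193,212). In the top view these are at (250,199), (314,203) and (433,175). I'll zoom in on each.

```bash
cat >> h.py <<'E'
def cam(n):
    c=camera_model(n); R,_=cv2.Rodrigues(np.array(c['rvec'],float)); t=np.array(c['tvec'],float).ravel()
    return np.array(c['mtx'],float),np.array([c['k1'],0,0,0,0.]),R,t
def rays(n,uv):
    K,D,R,t=cam(n); x=cv2.undistortPoints(np.array(uv,float).reshape(-1,1,2),K,D).reshape(-1,2)
    r=np.c_[x,np.ones(len(x))]@R; return -R.T@t, r   # r scaled: depth along axis =1
def onplane(n,uv,z):
    o,r=rays(n,uv); s=(z-o[2])/r[:,2]; return o+r*s[:,None]
def proj(n,P):
    K,D,R,t=cam(n); return cv2.projectPoints(np.array(P,float).reshape(-1,1,3),cv2.Rodrigues(R)[0],t,K,D)[0].reshape(-1,2)
def cloud(n,d):
    v,u=np.mgrid[:400,:640]; o,r=rays(n,np.c_[u.ravel(),v.ravel()]); P=o+r*d.reshape(-1,1); P[d.ravel()==0]=np.nan
    return P.reshape(400,640,3)
def crop(p,x0,y0,x1,y1,s,f):
    cv2.imwrite(f,cv2.cvtColor(cv2.resize(p[y0:y1,x0:x1],None,fx=s,fy=s,interpolation=cv2.INTER_CUBIC),cv2.COLOR_RGB2BGR))
E
python3 - <<'E'
from h import *
a=np.load("top0.npz");b=np.load("scene0.npz")
crop(a['p'],200,170,345,270,5,"pics/c1.png")
crop(b['p'],290,150,440,260,5,"pics/c2.png")
crop(a['p'],370,60,530,210,4,"pics/c3.png")
crop(b['p'],50,170,270,390,2.7,"pics/c4.png")
for n,q in (("top",a),("scene",b)):
    C=cloud(n,q['d']); np.save(n+"C.npy",C)
    print(n,np.isnan(C[...,0]).mean())
C=np.load("topC.npy")
for u,v in((314,203),(250,199),(300,188),(433,175),(425,150),(490,140),(300,300)): print(u,v,C[v,u].round(4))
C=np.load("sceneC.npy")
for u,v in((330,218),(401,199),(193,212),(205,240),(120,290),(300,150)): print(u,v,C[v,u].round(4))
E
```

```text
top 0.00413671875
scene 0.00405859375
314 203 [0.5266 0.1347 0.0159]
250 199 [0.5256 0.3174 0.0706]
300 188 [0.567  0.1763 0.0368]
433 175 [ 0.5707 -0.1761  0.2166]
425 150 [ 0.649  -0.1653  0.1767]
490 140 [ 0.6777 -0.3416  0.1879]
300 300 [0.2425 0.1699 0.0008]
330 218 [0.5253 0.1375 0.0379]
401 199 [0.5395 0.3175 0.0755]
193 212 [ 0.5556 -0.1803  0.1772]
205 240 [ 0.6408 -0.1627  0.1796]
120 290 [ 0.73   -0.3242  0.1904]
300 150 [ 0.2021  0.1371 -0.0049]
```

View pics/c1.png

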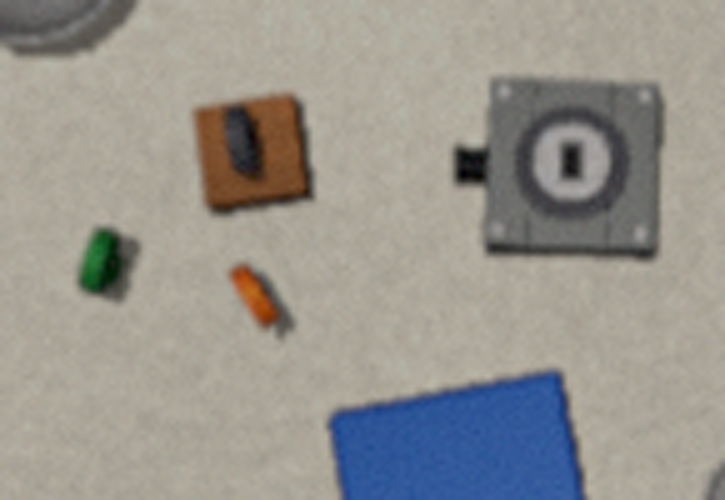

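View pics/c2.png

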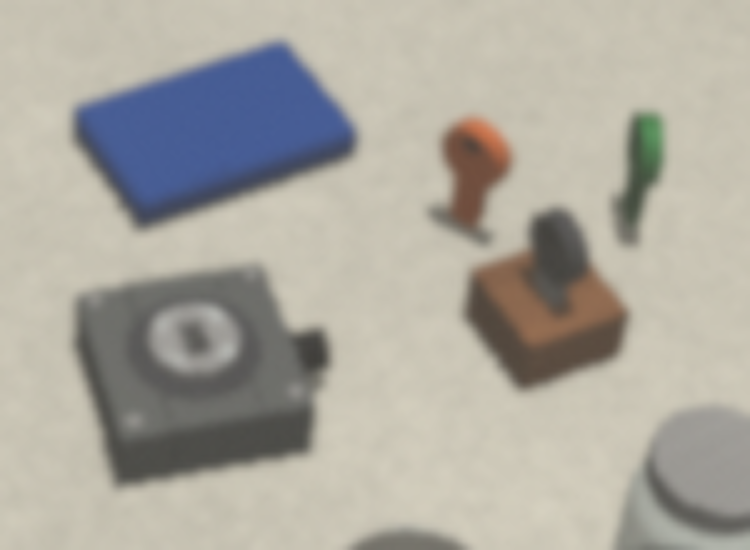

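View pics/c3.png

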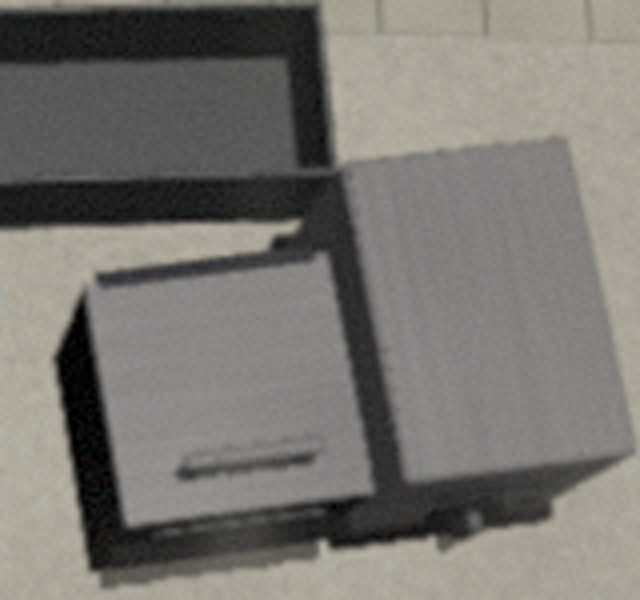

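View pics/c4.png

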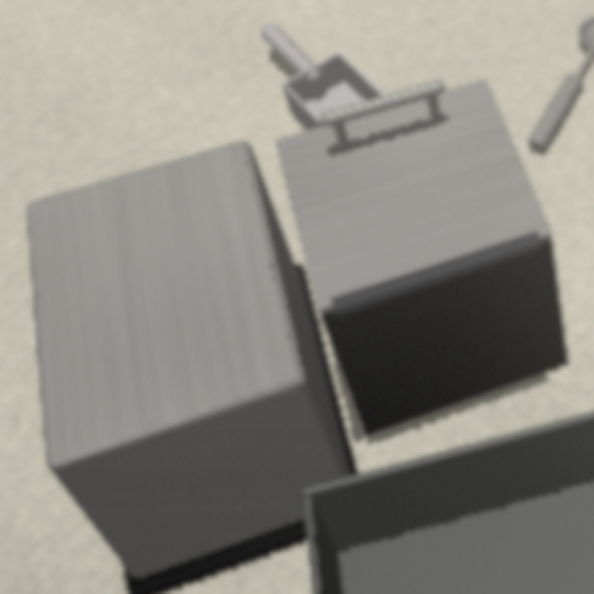

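```bash
python3 - <<'E'
from h import *
a=np.load("top0.npz");b=np.load("scene0.npz")
def rect(P):
    (c,s,ang)=cv2.minAreaRect((P[:,:2]*1000).astype(np.float32)); return np.array(c).round(1),np.array(s).round(1),round(ang,2)
for n,q in(("top",a),("scene",b)):
    C=np.load(n+"C.npy"); p=q['p'].astype(int); Z=C[...,2]
    hsv=cv2.cvtColor(q['p'],cv2.COLOR_RGB2HSV)
    x,y=C[...,0],C[...,1]
    # holder
    m=(abs(x-.52)<.08)&(abs(y-.32)<.08)
    br=m&(hsv[...,1]>100)&(hsv[...,0]<14)&(abs(Z-.035)<.008)
    print(n,"holder",br.sum(),rect(C[br]),np.nanmedian(Z[br]))
    v,u=np.nonzero(br); P=onplane(n,np.c_[u,v],.035); print("  plane",rect(P))
    k=m&(Z>.044)&(Z<.085); P=C[k]; print("  bow pts",k.sum(),P.mean(0).round(4),P.min(0).round(4),P.max(0).round(4),rect(P))
    # box
    m=(abs(x-.53)<.09)&(abs(y-.135)<.09)
    t=m&(abs(Z-.037)<.006); t|=m&(Z>.03)
    v,u=np.nonzero(t); g=np.zeros(Z.shape,np.uint8); g[t]=255
    g=cv2.morphologyEx(g,cv2.MORPH_OPEN,np.ones((9,9),np.uint8)); v,u=np.nonzero(g)
    P=onplane(n,np.c_[u,v],.037); print(n,"box",len(P),rect(P), P.mean(0))
    gray=q['p'].mean(2)
    sl=m&(gray<75); print("  gray dark",sl.sum())
    # lock bright disk
    cy=m&(gray>115)&(np.hypot(x-.527,y-.135)<.03)&(Z>.03)
    v,u=np.nonzero(cy); P=onplane(n,np.c_[u,v],.045); print("  bright disk",len(P),cv2.minEnclosingCircle((P[:,:2]*1000).astype(np.float32)),rect(P))
    print("  Z lock",np.nanmedian(Z[cy]))
    ce=proj(n,[[.527,.135,.045]])[0].round().astype(int); print(ce); print(gray[ce[1]-10:ce[1]+11,ce[0]-10:ce[0]+11].astype(int))
E
```

```text
top holder 255 (array([499.6, 317.9]), array([121.3,  58.6]), 11.02) 0.0351326930581497
  plane (array([499.8, 317.8]), array([120.4,  58.9]), 10.79)
  bow pts 96 [0.491  0.333  0.0708] [0.4408 0.3069 0.0441] [0.5507 0.3999 0.0849] (array([490.5, 358.3]), array([111. ,  90.1]), 6.88)
top box 891 (array([527.7, 133.1]), array([98. , 97.1]), 0.95) [0.53188603 0.13334464 0.037     ]
  gray dark 248
  bright disk 150 ((524.9768676757812, 134.78553771972656), 23.078975677490234) (array([524.6, 134.1]), array([41.3, 40.8]), 1.0)
  Z lock 0.045644236951298045
[314 201]
[[106 106 102 108 105 102  96  89  88  79  85  84  83  86  98 106 105 102
   91 102 103]
 [101 101  93 100  90  84  71  72  66  63  67  66  66  65  79  87  96 103
   92 102 105]
 [108 106  90  89  74  68  66  66  68  67  74  69  69  63  64  68  79  83
   92 106 109]
 [106  99  81  69  69  68  78  88  90  92 108 100  91  84  71  59  70  75
   82 101 108]
 [ 99  89  69  66  76  95 115 128 135 138 145 140 134 124 102  73  70  64
   66  92 101]
 [ 87  69  61  69 101 136 148 155 157 162 162 158 159 150 136 112  96  72
   68  74  8
[... 3087 characters left out ...]
1 156 163 165 161 151 133 118 115 120 131 146 160 171 173 160
  129 101  90]
 [ 91 105 126 147 161 167 170 164 149 139 138 141 146 153 160 163 159 140
  114  94  90]
 [ 90  96 110 127 143 156 166 165 158 151 149 150 151 152 150 145 133 115
   99  90  90]
 [ 90  91  96 104 117 132 145 151 151 146 143 143 143 140 132 121 108  97
   90  88  89]
 [ 90  90  90  93  98 107 118 126 128 127 122 123 122 118 109 100  93  89
   88  88  90]
 [ 91  90  90  89  90  94  97 101 103 104 102 102 102  99  94  89  88  88
   89  90  92]
 [ 96  93  90  91  89  90  91  91  92  92  92  92  91  91  89  88  88  88
   88  93  96]
 [103  98  95  91  90  90  90  88  88  89  90  90  90  89  89  89  89  90
   94  99 103]]
```

```bash
python3 - <<'E'
from h import *
def fitrect(n,q,m,z):
    g=(m*255).astype(np.uint8)
    c=max(cv2.findContours(g,cv2.RETR_EXTERNAL,cv2.CHAIN_APPROX_NONE)[0],key=cv2.contourArea)
    P=onplane(n,c.reshape(-1,2),z)[:,:2]*1000
    r=cv2.minAreaRect(P.astype(np.float32)); return np.array(r[0]).round(1),np.array(r[1]).round(1),round(r[2],1)
for n in("top","scene"):
    q=np.load(n+"0.npz"); C=np.load(n+"C.npy"); Z=C[...,2];x,y=C[...,0],C[...,1]
    hsv=cv2.cvtColor(q['p'],cv2.COLOR_RGB2HSV); gray=q['p'].mean(2)
    m=(abs(x-.525)<.05)&(abs(y-.31)<.05)
    key=m&(Z>.043)&(Z<.085)
    br=m&(Z>.029)&(Z<.04)&(hsv[...,1]>90)
    print(n,"holder",br.sum(),fitrect(n,q,br|(key&0),.035)); 
    P=C[key]; print("  key pts",key.sum(),P.mean(0).round(4),P.min(0).round(4),P.max(0).round(4))
    top=key&(Z>.055); P=C[top][:,:2]; w=np.linalg.svd(P-P.mean(0))[2][0]; print("  bow upper dir deg",np.degrees(np.arctan2(w[1],w[0])),P.mean(0).round(4), len(P))
    # colours of key
    print("  key rgb",np.median(q['p'][key],0))
    # lock disk: threshold half-level contour, ellipse center on plane .045
    g=cv2.GaussianBlur(gray.astype(np.float32),(0,0),.7)
    big=cv2.resize(g,None,fx=8,fy=8,interpolation=cv2.INTER_CUBIC)
    ce=proj(n,[[.526,.134,.045]])[0]
    th=112 if n=="top" else 125
    mk=(big>th).astype(np.uint8); 
    cs=[c for c in cv2.findContours(mk,cv2.RETR_LIST,cv2.CHAIN_APPROX_NONE)[0]]
    for c in cs:
        px=(c.reshape(-1,2)+.5)/8-.5
        if np.linalg.norm(px.mean(0)-ce)<4 and 300<len(c)<900 or (np.linalg.norm(px.mean(0)-ce)<3 and len(c)>60 and len(c)<900):
            P=onplane(n,px,.045)[:,:2]*1000
            r=cv2.minAreaRect(P.astype(np.float32)); e=cv2.fitEllipse(P.astype(np.float32))
            print("  contour",len(c),"px",px.mean(0).round(2),"rect",np.round(r[0],1),np.round(r[1],1),round(r[2],1),"ell",np.round(e[0],1),np.round(e[1],1),round(e[2]))
E
```

```text
top holder 297 (array([529.9, 323.8]), array([59.2, 59.3]), 10.6)
  key pts 50 [0.5287 0.323  0.0747] [0.5113 0.3035 0.043 ] [0.5507 0.358  0.0849]
  bow upper dir deg -173.35981396092225 [0.5276 0.3229] 45
  key rgb [47. 46. 44.]
  contour 165 px [313.85 201.77] rect [525.3 134.5] [23.3 13.5] 1.1 ell [525.2 134.6] [14.5 25.3] 91
  contour 356 px [313.85 201.76] rect [525.3 134.5] [44.6 44. ] 1.0 ell [525.1 134.6] [44.4 45.4] 98
scene holder 239 (array([535.9, 321.1]), array([56.8, 57.3]), 9.3)
  key pts 133 [0.536  0.3202 0.0693] [0.5159 0.3127 0.0434] [0.5533 0.3329 0.0846]
  bow upper dir deg 20.143613689112726 [0.5365 0.3205] 115
  key rgb [80. 77. 72.]
  contour 136 px [328.54 217.29] rect [527.8 132.7] [21.5 12.6] 2.2 ell [528.  132.7] [12.6 22. ] 89
  contour 378 px [328.43 217.04] rect [526.9 132.7] [44.3 46.2] 80.7 ell [526.9 132.8] [45.2 47.4] 69
```

```bash
python3 - <<'E'
from h import *
for n in("top","scene"):
    q=np.load(n+"0.npz"); C=np.load(n+"C.npy"); Z=C[...,2];x,y=C[...,0],C[...,1]
    m=(x>.48)&(x<.78)&(y>-.48)&(y<-.05)
    lid=m&(abs(Z-.178)<.006)
    g=cv2.morphologyEx((lid*255).astype(np.uint8),cv2.MORPH_CLOSE,np.ones((7,7),np.uint8)); g=cv2.morphologyEx(g,cv2.MORPH_OPEN,np.ones((5,5),np.uint8))
    c=max(cv2.findContours(g,cv2.RETR_EXTERNAL,cv2.CHAIN_APPROX_NONE)[0],key=cv2.contourArea)
    P=onplane(n,c.reshape(-1,2),.178)[:,:2]*1000; r=cv2.minAreaRect(P.astype(np.float32)); print(n,"lid",np.round(r[0],1),np.round(r[1],1),round(r[2],1))
    h=m&(Z>.198)&(Z<.23)&(np.hypot(x-.57,y+.18)<.08); P=C[h]; w=np.linalg.svd(P[:,:2]-P[:,:2].mean(0))[2][0]
    print(" handle",h.sum(),P.mean(0).round(4),P.min(0).round(4),P.max(0).round(4),"dir",np.degrees(np.arctan2(w[1],w[0])))
    ml=(P[:,:2]-P[:,:2].mean(0))@w; print("  extent",ml.min(),ml.max(), "mid",P[:,:2].mean(0)+w*(ml.min()+ml.max())/2)
    ho=m&(abs(Z-.19)<.004)&(y<-.24)
    c=cv2.findContours((ho*255).astype(np.uint8),cv2.RETR_EXTERNAL,cv2.CHAIN_APPROX_NONE)[0]; c=max(c,key=cv2.contourArea)
    P=onplane(n,c.reshape(-1,2),.19)[:,:2]*1000; r=cv2.minAreaRect(P.astype(np.float32)); print(" housing",np.round(r[0],1),np.round(r[1],1),round(r[2],1))
E
```

```text
top lid [ 639.2 -180.7] [188.5 197.9] 10.1
 handle 149 [ 0.5754 -0.1783  0.2171] [ 0.5665 -0.2245  0.1995] [ 0.5852 -0.1298  0.2241] dir -82.10078126715435
  extent -0.04843393992802648 0.04644585509786264 mid [ 0.5752403  -0.17730312]
 housing [ 681.7 -345.2] [219.6 164.3] 8.9
scene lid [ 637.6 -168.9] [180.9 170. ] 8.7
 handle 288 [ 0.5798 -0.179   0.2148] [ 0.5649 -0.2265  0.1981] [ 0.5898 -0.1318  0.2214] dir 98.59937419018573
  extent -0.04766580848906076 0.04802664027850899 mid [ 0.5797744  -0.17879971]
 housing [ 685.9 -347.8] [215.5 163.7] 8.4
```

{"name": "drive_tool", "arguments": {"rows": [{"dx": -0.23,"dy": -0.087,"dz": 0,"az": -0.11},{"dx": -0.46,"dy": -0.173,"dz": 0,"az": -0.22},{"dx": -0.69,"dy": -0.26,"dz": 0,"az": -0.337},{"dx": -0.92,"dy": -0.346,"dz": 0,"az": -0.337},{"dx": -1,"dy": -0.376,"dz": 0,"az": -0.337}], "hand": 0.0}}

```text
$.rows[0]: bad value
```

```bash
cat >> h.py <<'E'
def go(target,yaw=None,ytool=None):
    """print shift and turn in tool units toward world target TCP, tool-down with y-axis yaw deg"""
    s=robot.sense(); R=s['tcp_rot']; p=s['position']
    d=R.T@(np.array(target)-p)
    print("t",s['time'],"p",p.round(4),"yaw y",np.degrees(np.arctan2(R[1,1],R[0,1])).round(2),"tilt z",R[:,2].round(3),"F",s['contact_force'].round(1),"w",round(s['grip_width'],4),"q",s['joint_positions'].round(1))
    print("shift/250",(d/.25).round(4))
    if yaw is not None:
        a=np.radians(yaw); y=np.array([np.cos(a),np.sin(a),0]); z=np.array([0,0,-1.]); T=np.c_[np.cross(y,z),y,z]
        print("turn/1.5",(cv2.Rodrigues(R.T@T)[0].ravel()/1.5).round(4))
E
python3 -c "
from h import *
go([.531,.323,.12],100.5)"
```

```text
t 0.1 p [0.1975 0.5926 0.1752] yaw y 71.56 tilt z [-0.    -0.001 -1.   ] F [ 0.3 -0.4  0.5] w 0.091 q [66.1 28.3 77.1 -0.  74.6 -5.5]
shift/250 [-1.6064 -0.6009  0.2214]
turn/1.5 [-7.000e-04 -2.000e-04 -3.367e-01]
```

{"name": "drive_tool", "arguments": {"rows": [{"dx": -0.23,"dy": -0.087,"dz": 0.0,"ax": 0.0,"ay": 0.0,"az": -0.11},{"dx": -0.46,"dy": -0.173,"dz": 0.0,"ax": 0.0,"ay": 0.0,"az": -0.22},{"dx": -0.69,"dy": -0.26,"dz": 0.0,"ax": 0.0,"ay": 0.0,"az": -0.337},{"dx": -0.92,"dy": -0.346,"dz": 0.0,"ax": 0.0,"ay": 0.0,"az": -0.337},{"dx": -1.0,"dy": -0.376,"dz": 0.0,"ax": 0.0,"ay": 0.0,"az": -0.337}], "hand": 0.0}}

```text
time: 0.72
position: [0.4073, 0.4224, 0.1755]
tcp_rot: [[-0.984, -0.18, -0.0], [-0.18, 0.984, -0.001], [0.0, -0.001, -1.0]]
contact_force: [-0.6, 1.2, 0.1]
grip_width: 0.0465
```

```bash
python3 -c "
from h import *
go([.531,.323,.11],100.5)"
```

```text
t 0.725 p [0.4073 0.4224 0.1755] yaw y 100.4 tilt z [-0.    -0.001 -1.   ] F [-0.6  1.2  0.1] w 0.0465 q [ 40.2  25.2  82.7  -0.   72.1 -60.2]
shift/250 [-0.4151 -0.4802  0.2621]
turn/1.5 [-0.0004 -0.0001 -0.0012]
```

{"name": "drive_tool", "arguments": {"rows": [{"dx": -0.14,"dy": -0.16,"dz": 0.0,"ax": 0.0,"ay": 0.0,"az": 0.0},{"dx": -0.28,"dy": -0.32,"dz": 0.08,"ax": 0.0,"ay": 0.0,"az": 0.0},{"dx": -0.415,"dy": -0.48,"dz": 0.16,"ax": 0.0,"ay": 0.0,"az": 0.0},{"dx": -0.415,"dy": -0.48,"dz": 0.26,"ax": 0.0,"ay": 0.0,"az": 0.0}]}}

```text
time: 1.23
position: [0.5319, 0.3233, 0.1099]
tcp_rot: [[-0.984, -0.179, 0.001], [-0.179, 0.984, -0.0], [-0.001, -0.0, -1.0]]
contact_force: [-0.7, 0.9, 0.5]
grip_width: 0.0455
```

```bash
python3 - <<'E'
from h import *
for n in("top","scene"):
    p,d=snapshot(n); np.savez(f"{n}1.npz",p=p,d=d)
go([.531,.323,.11],100.5)
a=np.load("top1.npz")['p'];b=np.load("scene1.npz")['p']
s=robot.sense(); print(proj("top",[s['position']]),proj("scene",[s['position']]))
crop(a,190,130,320,250,5,"pics/d1.png"); crop(b,340,110,460,240,5,"pics/d2.png")
E
```

```text
t 1.325 p [0.5279 0.3241 0.108 ] yaw y 100.44 tilt z [-0.004 -0.002 -1.   ] F [0.1 0.3 0.4] w 0.0456 q [ 26.   31.9  82.1   0.   66.2 -74.4]
shift/250 [-0.0115 -0.0068 -0.008 ]
turn/1.5 [-0.0008 -0.0031 -0.0007]
[[245.69878973 195.78038471]] [[403.5910688  186.18262816]]
```

View pics/d1.png

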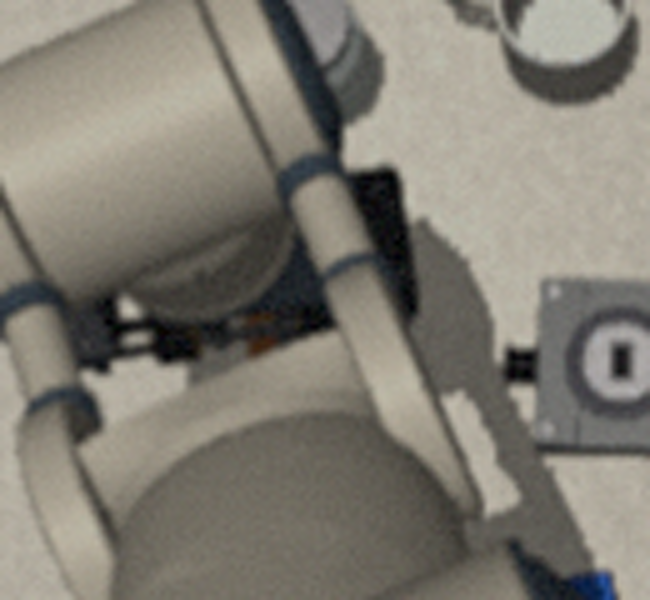

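View pics/d2.png

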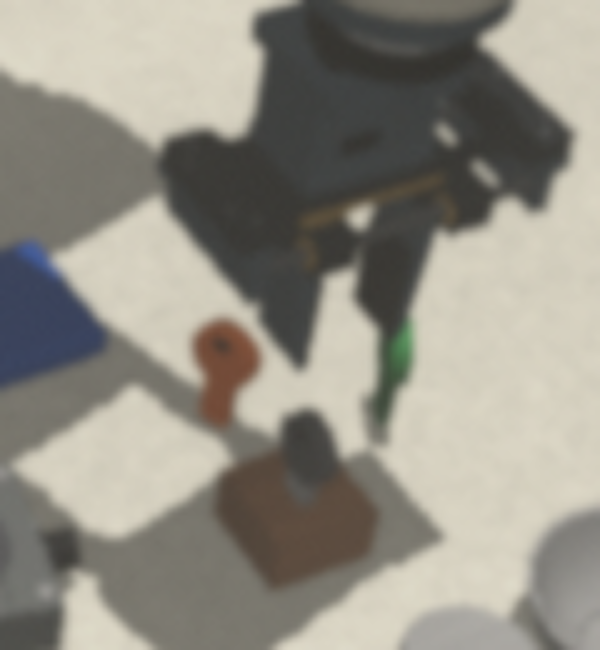

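```bash
python3 - <<'E'
from h import *
go([.531,.323,.05],100.5)
print(proj("scene",[[.531,.323,.067],[.531,.323,.087],[.528,.324,.108],[.528,.324,.048]]))
q=np.load("scene1.npz"); C=cloud("scene",q['d']); m=(C[...,2]>.104)&(C[...,2]<.125)&(np.hypot(C[...,0]-.53,C[...,1]-.32)<.08)
for v,u in np.argwhere(m): print(u,v,C[v,u].round(3),end=';')
m=(C[...,2]>.045)&(C[...,2]<.09)&(np.hypot(C[...,0]-.53,C[...,1]-.32)<.03)
P=C[m];print(P.min(0),P.max(0),P.mean(0)); print(np.argwhere(m).mean(0))
E
```

```text
t 1.325 p [0.5279 0.3241 0.108 ] yaw y 100.44 tilt z [-0.004 -0.002 -1.   ] F [0.1 0.3 0.4] w 0.0456 q [ 26.   31.9  82.1   0.   66.2 -74.4]
shift/250 [-0.0126 -0.0065  0.232 ]
turn/1.5 [-0.0008 -0.0031 -0.0007]
[[401.29003917 198.6202406 ]
 [402.42543402 193.08407205]
 [403.55912689 186.23317181]
 [400.158238   202.86657977]]
[0.51553106 0.31198455 0.04615012] [0.55202536 0.33256861 0.08925291] [0.53541402 0.320424   0.07179847]
[198.69594595 401.29054054]
```

{"name": "drive_tool", "arguments": {"rows": [{"dx": 0.0,"dy": 0.0,"dz": 0.05,"ax": 0.0,"ay": 0.0,"az": 0.0},{"dx": 0.0,"dy": 0.0,"dz": 0.1,"ax": 0.0,"ay": 0.0,"az": 0.0},{"dx": 0.0,"dy": 0.0,"dz": 0.1,"ax": 0.0,"ay": 0.0,"az": 0.0}]}}

```text
time: 1.7
position: [0.5282, 0.3258, 0.085]
tcp_rot: [[-0.983, -0.183, -0.001], [-0.183, 0.983, -0.001], [0.001, -0.0, -1.0]]
contact_force: [-0.5, -0.8, 0.9]
grip_width: 0.0461
```

```bash
python3 - <<'E'
from h import *
go([.531,.323,.048],100.5)
E
```

```text
t 1.7 p [0.5282 0.3258 0.085 ] yaw y 100.57 tilt z [-0.001 -0.001 -1.   ] F [-0.5 -0.8  0.9] w 0.0461 q [ 26.2  33.4  83.5   0.   63.2 -74.4]
shift/250 [-0.0092 -0.013   0.1478]
turn/1.5 [-0.0002 -0.0009  0.0008]
```

{"name": "drive_tool", "arguments": {"rows": [{"dx": -0.005,"dy": -0.005,"dz": 0.07,"ax": 0.0,"ay": 0.0,"az": 0.0},{"dx": -0.01,"dy": -0.008,"dz": 0.145,"ax": 0.0,"ay": 0.0,"az": 0.0},{"dx": -0.01,"dy": -0.008,"dz": 0.145,"ax": 0.0,"ay": 0.0,"az": 0.0},{"dx": -0.01,"dy": -0.008,"dz": 0.145,"ax": 0.0,"ay": 0.0,"az": 0.0}]}}

```text
time: 2.2
position: [0.5321, 0.3243, 0.0497]
tcp_rot: [[-0.983, -0.183, 0.0], [-0.183, 0.983, 0.0], [-0.0, 0.0, -1.0]]
contact_force: [-0.1, 0.0, -0.0]
grip_width: 0.0455
```

```bash
python3 - <<'E'
from h import *
go([.531,.323,.048],100.5)
p,d=snapshot("scene"); crop(p,340,110,460,240,5,"pics/d3.png")
go([.531,.323,.048],100.5)
E
```

```text
t 2.2 p [0.5321 0.3243 0.0497] yaw y 100.53 tilt z [ 0.  0. -1.] F [-0.1  0.  -0. ] w 0.0455 q [ 25.9  36.   84.9  -0.   59.  -74.7]
shift/250 [ 0.0051 -0.0042  0.0069]
turn/1.5 [0.0001 0.0002 0.0003]
t 2.25 p [0.5322 0.3243 0.05  ] yaw y 100.53 tilt z [ 0.001  0.    -1.   ] F [ 0.4 -0.2  0.4] w 0.046 q [ 25.9  36.   84.9  -0.   59.1 -74.7]
shift/250 [ 0.0056 -0.0044  0.008 ]
turn/1.5 [0.0001 0.0005 0.0003]
```

View pics/d3.png

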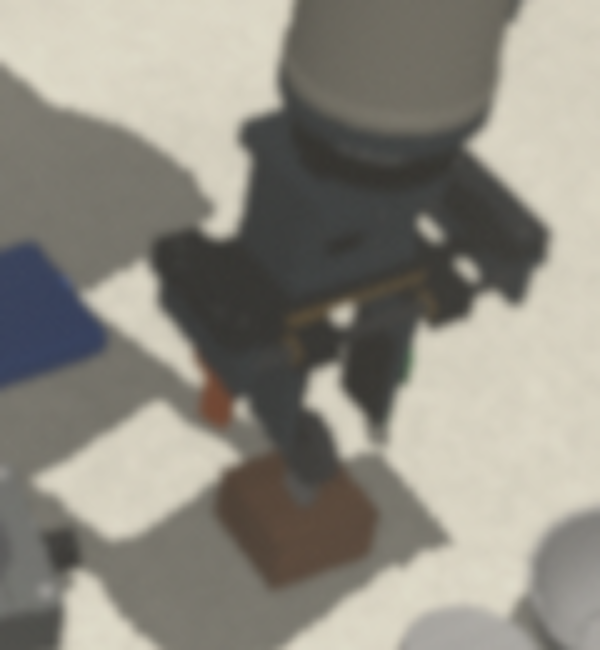

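{"name": "drive_tool", "arguments": {"rows": [{"dx": 0.005,"dy": -0.004,"dz": 0.006,"ax": 0.0,"ay": 0.0,"az": 0.0},{"dx": 0.005,"dy": -0.004,"dz": 0.006,"ax": 0.0,"ay": 0.0,"az": 0.0},{"dx": 0.005,"dy": -0.004,"dz": 0.006,"ax": 0.0,"ay": 0.0,"az": 0.0},{"dx": 0.005,"dy": -0.004,"dz": 0.006,"ax": 0.0,"ay": 0.0,"az": 0.0}], "hand": -1.0, "grip_force": 15.0}}

```text
time: 2.75
position: [0.5309, 0.323, 0.0481]
tcp_rot: [[-0.983, -0.183, 0.0], [-0.183, 0.983, 0.0], [-0.0, 0.0, -1.0]]
contact_force: [0.1, -1.3, 12.2]
grip_width: 0.0085
```

```bash
python3 - <<'E'
from h import *
go([.531,.323,.048],100.5)
E
```

```text
t 2.75 p [0.5309 0.323  0.0481] yaw y 100.53 tilt z [ 0.  0. -1.] F [ 0.1 -1.3 12.2] w 0.0085 q [ 25.8  36.   85.2  -0.   58.7 -74.7]
shift/250 [-0.0003  0.0001  0.0005]
turn/1.5 [0.     0.0002 0.0003]
```

```bash
python3 - <<'E'
from h import *
p,d=snapshot("scene"); crop(p,360,150,440,230,7,"pics/d4.png")
go([.531,.323,.048],100.5); print(robot.sense()['moment'])
E
```

```text
t 2.8 p [0.5312 0.3231 0.0484] yaw y 100.53 tilt z [ 0.001  0.    -1.   ] F [-0.3 -0.  14.5] w 0.0046 q [ 25.8  36.   85.2  -0.   58.7 -74.7]
shift/250 [ 0.001  -0.0001  0.0017]
turn/1.5 [0.0001 0.0006 0.0003]
[-0.08708244  0.00961925 -0.04041342]
```

View pics/d4.png

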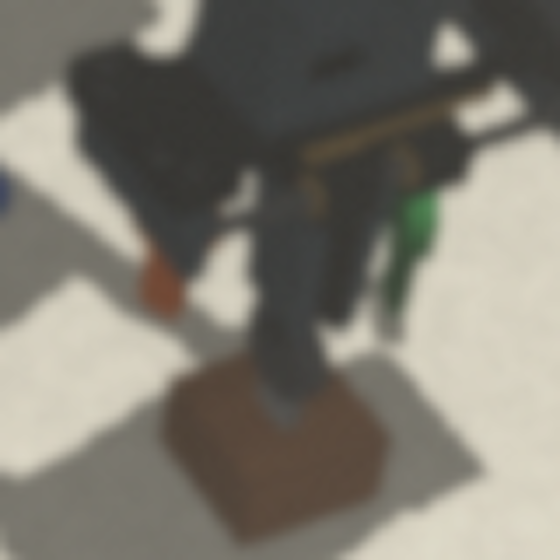

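```bash
python3 - <<'E'
from h import *
p,d=snapshot("scene"); np.savez("scene2.npz",p=p,d=d)
C=cloud("scene",d); s=robot.sense(); print(s['grip_width'],s['contact_force'])
for v in range(180,214,2):
    print(v,[tuple((C[v,u]*1000).astype(int)) for u in range(392,414,3)])
print(proj("scene",[[.531,.323,.048],[.531,.323,.067]]))
big=cv2.resize(p[150:230,360:440],None,fx=8,fy=8,interpolation=cv2.INTER_LANCZOS4)
big=np.clip((big.astype(float)-20)*2.2,0,255).astype(np.uint8); cv2.imwrite("pics/d5.png",big[...,::-1])
E
```

```text
0.0009268254230064951 [ 0.21341149 -1.00553822  8.89027149]
180 [(np.int64(570), np.int64(266), np.int64(182)), (np.int64(571), np.int64(273), np.int64(181)), (np.int64(573), np.int64(279), np.int64(182)), (np.int64(570), np.int64(289), np.int64(176)), (np.int64(549), np.int64(309), np.int64(152)), (np.int64(570), np.int64(304), np.int64(173)), (np.int64(570), np.int64(312), np.int64(171)), (np.int64(544), np.int64(336), np.int64(141))]
182 [(np.int64(574), np.int64(265), np.int64(179)), (np.int64(574), np.int64(272), np.int64(177)), (np.int64(525), np.int64(307), np.int64(123)), (np.int64(536), np.int64(309), np.int64(133)), (np.int64(548), np.int64(311), np.int64(144)), (np.int64(550), np.int64(317), np.int64(144)), (np.int64(546), np.int64(328), np.int64(139)), (np.int64(545), np.int64(337), np.int64(135))]
184 [(np.int64(413), np.int64(352), np.int64(0)), (np.int64(415), np.int64(361), np.int64(0)), (np.int64(525), np.int64(308), np.int64(117)), (np.int64(538), np.int64(309), np.int64(129)), (np.int64(549), np.int64(311), np.int64(138)), (np.int64(548), np.int64(320), np.int64(13
[... 4681 characters left out ...]
64(540), np.int64(314), np.int64(36)), (np.int64(539), np.int64(323), np.int64(33)), (np.int64(540), np.int64(332), np.int64(32)), (np.int64(540), np.int64(340), np.int64(30)), (np.int64(547), np.int64(345), np.int64(35)), (np.int64(549), np.int64(353), np.int64(35))]
212 [(np.int64(540), np.int64(298), np.int64(33)), (np.int64(542), np.int64(305), np.int64(34)), (np.int64(542), np.int64(314), np.int64(30)), (np.int64(547), np.int64(320), np.int64(35)), (np.int64(548), np.int64(328), np.int64(33)), (np.int64(551), np.int64(335), np.int64(35)), (np.int64(553), np.int64(342), np.int64(35)), (np.int64(555), np.int64(350), np.int64(35))]
[[400.2346466  203.75985118]
 [401.29003917 198.6202406 ]]
```

View pics/d5.png

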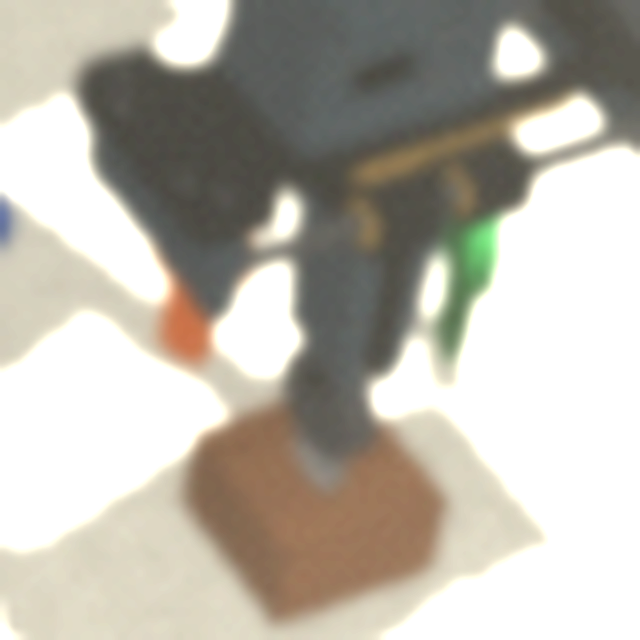

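```bash
python3 - <<'E'
from h import *
q=np.load("scene1.npz"); C=cloud("scene",q['d'])
m=(C[...,2]>.088)&(C[...,2]<.17)&(np.hypot(C[...,0]-.53,C[...,1]-.32)<.08)
A=np.argwhere(m); Z=C[m][:,2]; print(len(A))
o=np.argsort(Z)[:40]
for i in o: v,u=A[i]; print(u,v,C[v,u].round(3))
a=np.radians(100.5); y=np.array([np.cos(a),np.sin(a),0])
for w in(.0228,.036): print(proj("scene",[np.array([.528,.324,.108])+y*w,np.array([.528,.324,.108])-y*w]))
E
```

```text
176
403 195 [0.539 0.321 0.089]
404 194 [0.537 0.324 0.089]
419 177 [0.538 0.355 0.142]
415 175 [0.531 0.347 0.143]
400 183 [0.548 0.301 0.144]
417 177 [0.539 0.349 0.144]
399 183 [0.548 0.298 0.144]
411 170 [0.513 0.344 0.145]
415 174 [0.529 0.348 0.145]
412 171 [0.518 0.345 0.145]
414 173 [0.526 0.347 0.146]
415 173 [0.527 0.349 0.146]
410 169 [0.51  0.342 0.146]
416 176 [0.537 0.347 0.146]
417 176 [0.538 0.349 0.146]
396 180 [0.54  0.294 0.147]
392 175 [0.521 0.291 0.147]
419 176 [0.54  0.353 0.147]
419 175 [0.537 0.354 0.148]
413 172 [0.524 0.344 0.148]
412 170 [0.517 0.344 0.148]
411 169 [0.513 0.343 0.149]
400 182 [0.55  0.3   0.149]
401 181 [0.547 0.303 0.149]
410 168 [0.51  0.342 0.149]
413 171 [0.522 0.345 0.149]
418 176 [0.541 0.35  0.149]
416 175 [0.537 0.346 0.149]
397 181 [0.546 0.293 0.15 ]
394 177 [0.531 0.291 0.15 ]
412 169 [0.515 0.345 0.15 ]
420 175 [0.54  0.355 0.15 ]
398 182 [0.55  0.294 0.151]
393 176 [0.528 0.29  0.151]
411 168 [0.512 0.343 0.151]
414 172 [0.527 0.345 0.151]
401 180 [0.546 0.303 0.151]
416 173 [0.532 0.348 0.151]
413 170 [0.521 0.345 0.151]
416 174 [0.536 0.346 0.152]
[[411.24623961 183.58019655]
 [395.76773427 188.92120645]]
[[415.64949257 182.06013444]
 [391.2087863  190.49361354]]
```

```bash
python3 - <<'E'
from h import *
for n in("scene0","scene2"):
    q=np.load(n+".npz"); C=cloud("scene",q['d']); 
    c=(.198,.593) if n=="scene0" else (.531,.323)
    m=(C[...,2]>.07)&(C[...,2]<.26)&(np.hypot(C[...,0]-c[0],C[...,1]-c[1])<.1)
    A=np.argwhere(m); Z=C[m][:,2]; print(n,len(A))
    o=np.argsort(Z)[:300:12]
    for i in o: v,u=A[i]; print(u,v,C[v,u].round(3))
q=np.load("scene0.npz")['p']; crop(q,400,0,540,120,5,"pics/e1.png")
print(proj("scene",[[.198,.593,.176],[.198,.593,.21]]))
s=robot.sense(); print({k:np.round(v,3) for k,v in s.items()}); print([a for a in dir(robot) if a[0]!='_'], getattr(robot,'grasp_offset',None))
E
```

```text
scene0 188
466 69 [0.206 0.64  0.21 ]
467 71 [0.226 0.631 0.216]
435 68 [0.196 0.542 0.219]
435 67 [0.196 0.541 0.223]
468 68 [0.227 0.631 0.226]
468 65 [0.217 0.635 0.23 ]
470 66 [0.227 0.636 0.232]
472 66 [0.233 0.638 0.236]
468 60 [0.204 0.64  0.239]
471 64 [0.232 0.634 0.242]
469 61 [0.219 0.634 0.244]
433 58 [0.185 0.535 0.247]
469 57 [0.208 0.638 0.25 ]
434 58 [0.195 0.532 0.253]
437 58 [0.201 0.539 0.255]
434 56 [0.195 0.532 0.259]
scene2 2422
405 204 [0.554 0.323 0.07 ]
400 199 [0.538 0.316 0.075]
406 200 [0.546 0.328 0.076]
403 200 [0.547 0.319 0.079]
400 196 [0.535 0.316 0.082]
404 198 [0.55  0.319 0.09 ]
403 197 [0.549 0.316 0.093]
409 195 [0.549 0.332 0.095]
400 193 [0.54  0.311 0.099]
407 192 [0.542 0.328 0.101]
403 194 [0.55  0.314 0.104]
404 193 [0.55  0.316 0.107]
409 191 [0.548 0.33  0.11 ]
405 191 [0.548 0.319 0.112]
403 191 [0.549 0.313 0.115]
409 188 [0.545 0.33  0.117]
398 183 [0.525 0.309 0.12 ]
405 189 [0.55  0.316 0.122]
406 187 [0.547 0.32  0.125]
404 188 [0.552 0.312 0.128]
403 187 [0.55 0.31 0.13]
410 183 [0.544 0.331 0.132]
404 185 [0.549 0.312 0.135]
411 182 [0.547 0.331 0.138]
413 180 [0.544 0.337 0.142]
[[448.08160658  79.33768785]
 [450.45384167  69.30272546]]
{'time': np.float64(2.85), 'joint_positions': array([ 2.5810e+01,  3.5995e+01,  8.5181e+01, -4.0000e-03,  5.8725e+01,
       -7.4714e+01]), 'dq': array([ 0.036, -0.166, -0.253,  0.101, -0.137, -0.097]), 'tau': array([-3.9000e-02, -8.4227e+01, -2.6761e+01, -5.8000e-02,  1.0900e-01,
        1.0000e-03]), 'position': array([0.532, 0.323, 0.049]), 'tcp_rot': array([[-0.983, -0.183,  0.002],
       [-0.183,  0.983,  0.001],
       [-0.002,  0.   , -1.   ]]), 'contact_force': array([ 0.213, -1.006,  8.89 ]), 'moment': array([ 0.081, -0.008,  0.067]), 'grip_width': np.float64(0.001)}
['Unreachable', 'finish_job', 'grasp_offset', 'sense'] 0.0188
```

View pics/e1.png

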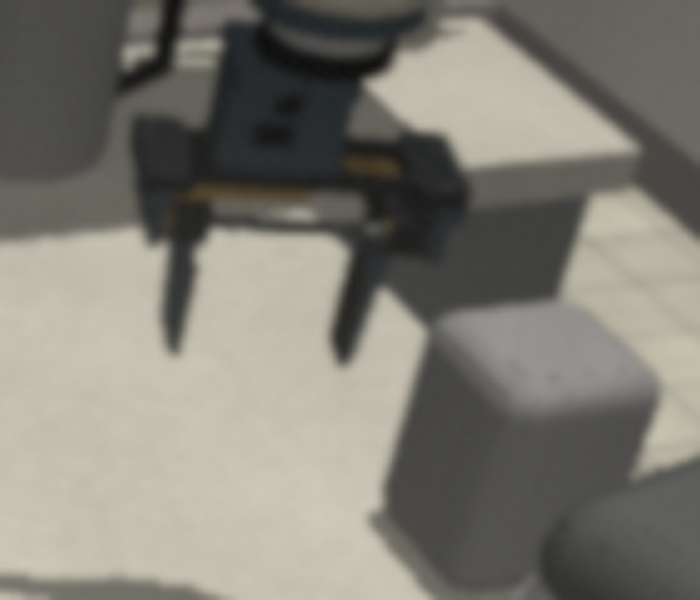

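The images and the pose reading disagree. The depth camera puts the real fingertips about 36 mm above the reported TCP, both at the start and now. That fits what happened: the jaws shut on top of the bow (width about 0, roughly 10 N upward). I'll treat the reported TCP as about 37 mm too low along the tool, back off, reopen and check.

{"name": "drive_tool", "arguments": {"rows": [{"dx": 0.0,"dy": 0.0,"dz": -0.08,"ax": 0.0,"ay": 0.0,"az": 0.0},{"dx": 0.0,"dy": 0.0,"dz": -0.08,"ax": 0.0,"ay": 0.0,"az": 0.0},{"dx": 0.0,"dy": 0.0,"dz": -0.08,"ax": 0.0,"ay": 0.0,"az": 0.0},{"dx": 0.0,"dy": 0.0,"dz": -0.08,"ax": 0.0,"ay": 0.0,"az": 0.0}], "hand": 0.0}}

```text
time: 3.35
position: [0.5304, 0.3227, 0.0672]
tcp_rot: [[-0.983, -0.183, -0.001], [-0.183, 0.983, -0.0], [0.001, -0.0, -1.0]]
contact_force: [-0.8, 0.4, 0.1]
grip_width: 0.0384
```

```bash
python3 - <<'E'
from h import *
go([.531,.323,.012],100.5)
p,d=snapshot("scene"); np.savez("scene3.npz",p=p,d=d); crop(p,360,140,440,220,8,"pics/e2.png")
C=cloud("scene",d); m=(C[...,2]>.093)&(C[...,2]<.135)&(np.hypot(C[...,0]-.53,C[...,1]-.32)<.06)
P=C[m]; a=np.radians(100.5); s=(P[:,:2]-[.531,.323])@[np.cos(a),np.sin(a)]
for sg in(-1,1):
    Q=P[s*sg>0]; print(sg,len(Q),np.sort(Q[:,2])[:6].round(4),"lateral",np.sort((s*sg)[s*sg>0])[:4].round(4))
A=np.array([[.5,.3,0]])
go([.531,.323,.012],100.5)
# key still the same
m=(C[...,2]>.045)&(C[...,2]<.09)&(np.hypot(C[...,0]-.53,C[...,1]-.32)<.03); print(np.argwhere(m).mean(0),m.sum())
E
```

```text
t 3.35 p [0.5304 0.3227 0.0672] yaw y 100.53 tilt z [-0.001 -0.    -1.   ] F [-0.8  0.4  0.1] w 0.0384 q [ 25.8  34.7  84.3  -0.   61.1 -74.7]
shift/250 [-0.0029  0.0007  0.221 ]
turn/1.5 [-0.0002 -0.0007  0.0003]
-1 84 [0.105  0.1058 0.1068 0.1091 0.1092 0.1103] lateral [0.0189 0.021  0.021  0.0211]
1 102 [0.104  0.1049 0.1057 0.1061 0.1062 0.1063] lateral [0.0163 0.0163 0.0166 0.0168]
t 3.4 p [0.5305 0.3228 0.0673] yaw y 100.52 tilt z [-0.001 -0.    -1.   ] F [-0.5  1.1  0.4] w 0.0424 q [ 25.8  34.6  84.3  -0.   61.1 -74.7]
shift/250 [-0.0024  0.0007  0.2214]
turn/1.5 [-0.0002 -0.0006  0.0003]
[199.2826087  401.60869565] 138
```

View pics/e2.png

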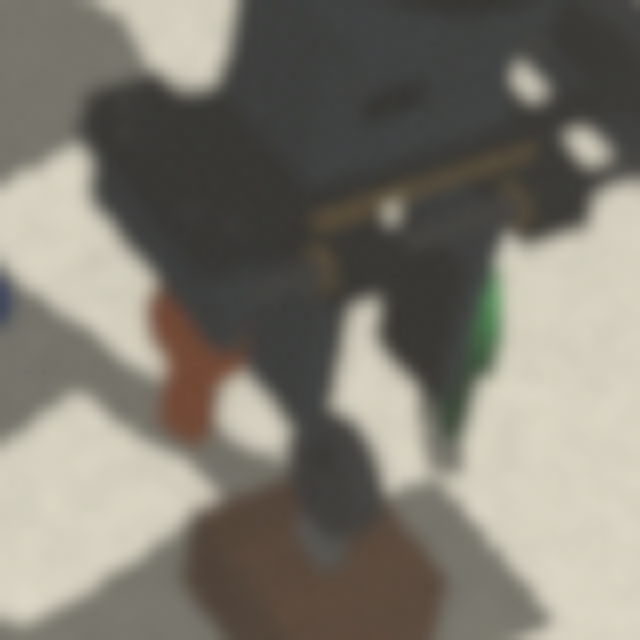

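{"name": "drive_tool", "arguments": {"rows": [{"dx": 0.0,"dy": 0.003,"dz": 0.07,"ax": 0.0,"ay": 0.0,"az": 0.0},{"dx": 0.0,"dy": 0.003,"dz": 0.14,"ax": 0.0,"ay": 0.0,"az": 0.0},{"dx": 0.0,"dy": 0.003,"dz": 0.215,"ax": 0.0,"ay": 0.0,"az": 0.0},{"dx": 0.0,"dy": 0.003,"dz": 0.215,"ax": 0.0,"ay": 0.0,"az": 0.0},{"dx": 0.0,"dy": 0.003,"dz": 0.215,"ax": 0.0,"ay": 0.0,"az": 0.0}]}}

```text
time: 4.03
position: [0.5307, 0.3237, 0.0141]
tcp_rot: [[-0.983, -0.183, -0.0], [-0.183, 0.983, -0.0], [0.0, -0.0, -1.0]]
contact_force: [0.2, 0.1, -0.1]
grip_width: 0.0459
```

{"name": "drive_tool", "arguments": {"rows": [{"dx": 0.0,"dy": 0.0,"dz": 0.0,"ax": 0.0,"ay": 0.0,"az": 0.0},{"dx": 0.0,"dy": 0.0,"dz": 0.0,"ax": 0.0,"ay": 0.0,"az": 0.0},{"dx": 0.0,"dy": 0.0,"dz": 0.0,"ax": 0.0,"ay": 0.0,"az": 0.0},{"dx": 0.0,"dy": 0.0,"dz": 0.0,"ax": 0.0,"ay": 0.0,"az": 0.0}], "hand": -1.0, "grip_force": 15.0}}

```text
time: 4.53
position: [0.5307, 0.3237, 0.0144]
tcp_rot: [[-0.983, -0.183, 0.0], [-0.183, 0.983, 0.0], [-0.0, 0.0, -1.0]]
contact_force: [0.5, -1.0, 2.8]
grip_width: 0.0116
```

```bash
python3 - <<'E'
from h import *
go([.531,.323,.013],100.5)
p,d=snapshot("scene"); np.savez("scene4.npz",p=p,d=d); crop(p,360,140,440,220,8,"pics/e3.png")
E
```

```text
t 4.525 p [0.5307 0.3237 0.0144] yaw y 100.52 tilt z [ 0.  0. -1.] F [ 0.5 -1.   2.8] w 0.0116 q [ 25.9  38.6  86.6  -0.   54.8 -74.6]
shift/250 [-0.0006 -0.0028  0.0055]
turn/1.5 [0.     0.0001 0.0003]
```

View pics/e3.png

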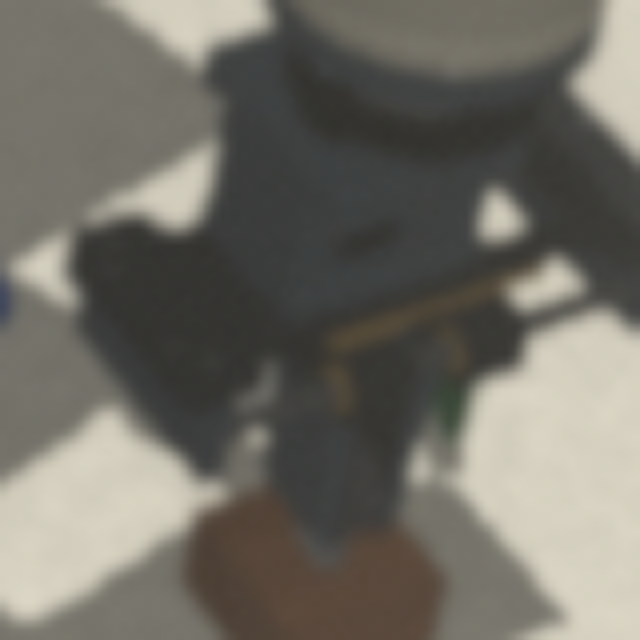

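{"name": "drive_tool", "arguments": {"rows": [{"dx": 0.0,"dy": 0.0,"dz": 0.0,"ax": 0.0,"ay": 0.0,"az": 0.0},{"dx": 0.0,"dy": 0.0,"dz": -0.06,"ax": 0.0,"ay": 0.0,"az": 0.0},{"dx": 0.0,"dy": 0.0,"dz": -0.14,"ax": 0.0,"ay": 0.0,"az": 0.0},{"dx": 0.0,"dy": 0.0,"dz": -0.26,"ax": 0.0,"ay": 0.0,"az": 0.0},{"dx": 0.0,"dy": 0.0,"dz": -0.28,"ax": 0.0,"ay": 0.0,"az": 0.0}], "grip_force": 40.0}}

```text
time: 5.2
position: [0.5318, 0.3243, 0.0868]
tcp_rot: [[-0.983, -0.183, 0.003], [-0.183, 0.983, 0.002], [-0.004, 0.001, -1.0]]
contact_force: [-0.0, -0.8, -0.2]
grip_width: 0.0118
```

```bash
python3 - <<'E'
from h import *
go([.526,.1336,.084],91)
p,d=snapshot("scene"); np.savez("scene5.npz",p=p,d=d); crop(p,360,130,440,210,8,"pics/e4.png")
E
```

```text
t 5.2 p [0.5318 0.3243 0.0868] yaw y 100.53 tilt z [ 0.003  0.002 -1.   ] F [-0.  -0.8 -0.2] w 0.0118 q [ 25.9  33.3  83.3   0.   63.2 -74.6]
shift/250 [ 0.1623 -0.7456  0.0101]
turn/1.5 [0.0008 0.0023 0.1109]
```

View pics/e4.png

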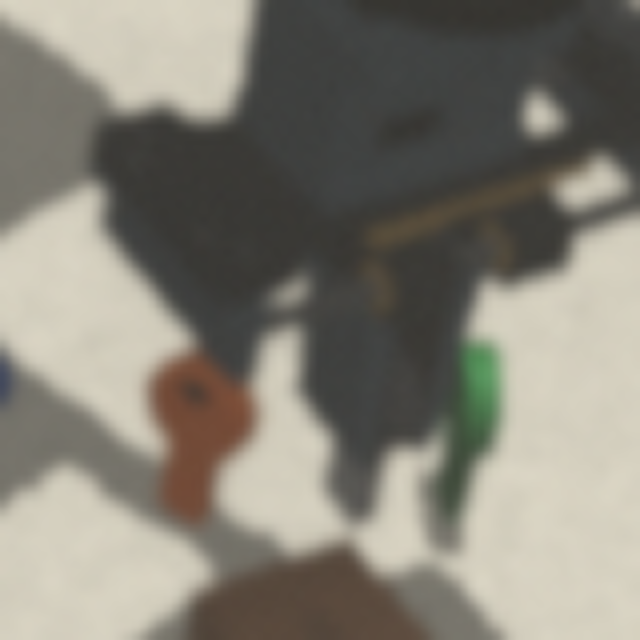

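{"name": "drive_tool", "arguments": {"rows": [{"dx": 0.04,"dy": -0.18,"dz": 0.0,"ax": 0.0,"ay": 0.0,"az": 0.05},{"dx": 0.08,"dy": -0.37,"dz": 0.0,"ax": 0.0,"ay": 0.0,"az": 0.111},{"dx": 0.12,"dy": -0.56,"dz": 0.0,"ax": 0.0,"ay": 0.0,"az": 0.111},{"dx": 0.162,"dy": -0.745,"dz": 0.0,"ax": 0.0,"ay": 0.0,"az": 0.111},{"dx": 0.162,"dy": -0.745,"dz": 0.0,"ax": 0.0,"ay": 0.0,"az": 0.111}]}}

```text
time: 5.88
position: [0.5241, 0.1304, 0.0836]
tcp_rot: [[-1.0, -0.014, -0.002], [-0.014, 1.0, -0.001], [0.002, -0.001, -1.0]]
contact_force: [-0.8, 1.1, -1.0]
grip_width: 0.0118
```

{"name": "drive_tool", "arguments": {"rows": [{"dx": 0.0,"dy": 0.0,"dz": 0.04,"ax": 0.0,"ay": 0.0,"az": 0.0},{"dx": 0.0,"dy": 0.0,"dz": 0.08,"ax": 0.0,"ay": 0.0,"az": 0.0},{"dx": 0.0,"dy": 0.0,"dz": 0.08,"ax": 0.0,"ay": 0.0,"az": 0.0},{"dx": 0.0,"dy": 0.0,"dz": 0.08,"ax": 0.0,"ay": 0.0,"az": 0.0}]}}

```text
time: 6.38
position: [0.5248, 0.1337, 0.064]
tcp_rot: [[-1.0, -0.018, -0.0], [-0.018, 1.0, -0.0], [0.0, 0.0, -1.0]]
contact_force: [0.2, 0.1, -0.2]
grip_width: 0.0115
```

```bash
python3 - <<'E'
from h import *
go([.526,.1336,.064],91)
for n in("scene","top"):
    p,d=snapshot(n); np.savez(n+"6.npz",p=p,d=d)
    crop(p,*((285,150,365,230) if n=="scene" else (270,150,360,240)),8 if n=="scene" else 6,f"pics/f_{n}.png")
s=robot.sense(); x,y,z=s['position']; print(proj("scene",[[x,y,z],[x,y,z+.019+.018]]), proj("scene",[[.526,.1336,.045]]))
go([.526,.1336,.064],91)
E
```

```text
t 6.375 p [0.5248 0.1337 0.064 ] yaw y 91.03 tilt z [-0. -0. -1.] F [ 0.2  0.1 -0.2] w 0.0115 q [  8.   29.7  96.1   0.   54.3 -83.1]
shift/250 [-0.0048 -0.0004  0.0002]
turn/1.5 [ 0.     -0.0002  0.0003]
[[328.79013214 211.09368383]
 [329.31195955 200.73103105]] [[328.68409748 216.60577449]]
t 6.475 p [0.525  0.1335 0.0644] yaw y 91.01 tilt z [ 0.  0. -1.] F [-0.2  0.5 -1.3] w 0.0117 q [  7.9  29.6  96.1   0.   54.3 -83.1]
shift/250 [-0.0039  0.0005  0.0015]
turn/1.5 [0.     0.0002 0.0001]
```

View pics/f_scene.png

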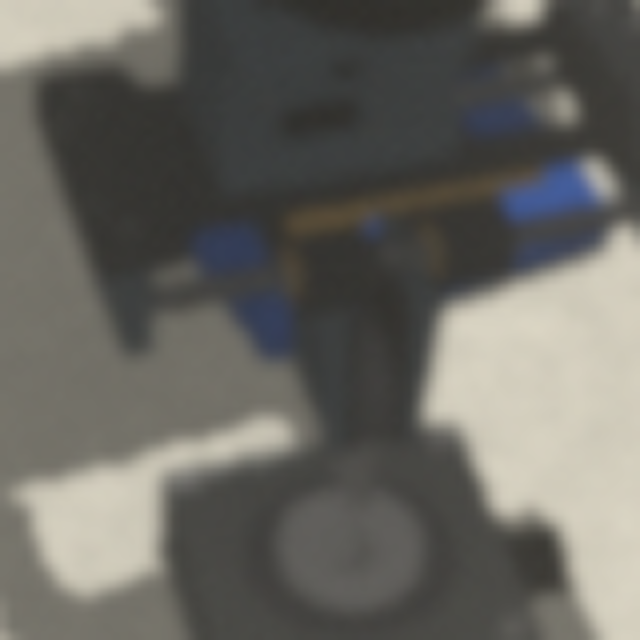

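View pics/f_top.png

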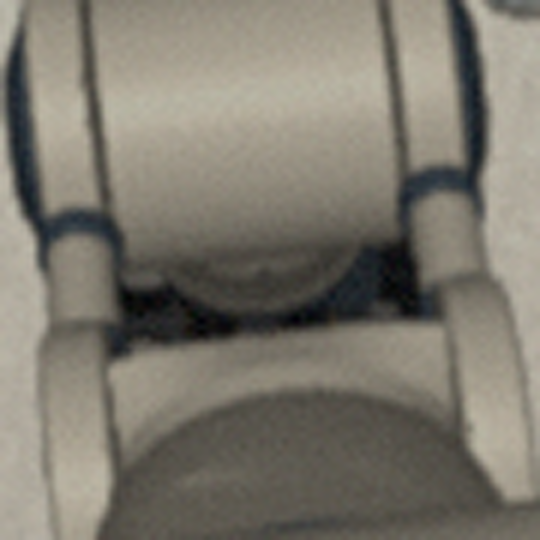

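{"name": "drive_tool", "arguments": {"rows": [{"dx": -0.004,"dy": 0.003,"dz": 0.03,"ax": 0.0,"ay": 0.0,"az": 0.0},{"dx": -0.004,"dy": 0.003,"dz": 0.055,"ax": 0.0,"ay": 0.0,"az": 0.0},{"dx": -0.004,"dy": 0.003,"dz": 0.055,"ax": 0.0,"ay": 0.0,"az": 0.0}]}}

```text
time: 6.85
position: [0.5254, 0.1339, 0.0498]
tcp_rot: [[-1.0, -0.017, -0.001], [-0.017, 1.0, -0.0], [0.001, -0.0, -1.0]]
contact_force: [-0.4, 0.1, -0.2]
grip_width: 0.012
```

```bash
python3 - <<'E'
from h import *
go([.526,.1344,.050],91)
p,d=snapshot("scene")
big=cv2.resize(p[180:240,300:360],None,fx=10,fy=10,interpolation=cv2.INTER_LANCZOS4)
big=np.clip((big.astype(float)-30)*2.5,0,255).astype(np.uint8); cv2.imwrite("pics/f3.png",big[...,::-1])
c=np.array([.5261,.1336,.045]); print((proj("scene",[c,c+[.0,0,.005]])-[300,180])*10+5)
E
```

```text
t 6.85 p [0.5254 0.1339 0.0498] yaw y 90.98 tilt z [-0.001 -0.    -1.   ] F [-0.4  0.1 -0.2] w 0.012 q [  8.   30.9  96.7   0.   52.5 -83. ]
shift/250 [-0.0025  0.0021 -0.0007]
turn/1.5 [-0.0001 -0.0008 -0.0002]
[[291.95082293 371.34825727]
 [292.6323698  357.94081695]]
```

View pics/f3.png

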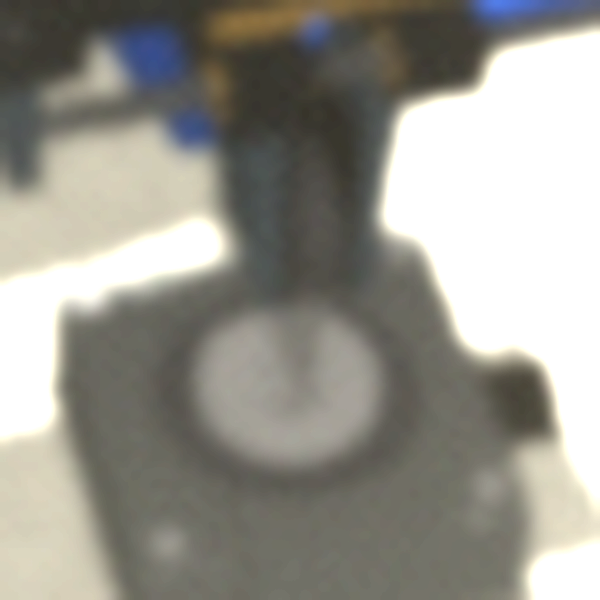

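{"name": "drive_tool", "arguments": {"rows": [{"dx": -0.002,"dy": 0.002,"dz": 0.02,"ax": 0.0,"ay": 0.0,"az": 0.0},{"dx": -0.002,"dy": 0.002,"dz": 0.04,"ax": 0.0,"ay": 0.0,"az": 0.0},{"dx": -0.002,"dy": 0.002,"dz": 0.04,"ax": 0.0,"ay": 0.0,"az": 0.0},{"dx": -0.002,"dy": 0.002,"dz": 0.04,"ax": 0.0,"ay": 0.0,"az": 0.0}]}}

```text
time: 7.4
position: [0.5264, 0.1344, 0.0405]
tcp_rot: [[-1.0, -0.017, 0.0], [-0.017, 1.0, -0.0], [-0.0, -0.0, -1.0]]
contact_force: [0.9, -0.2, -0.7]
grip_width: 0.0122
```

{"name": "drive_tool", "arguments": {"rows": [{"dx": 0.0,"dy": 0.0,"dz": 0.025,"ax": 0.0,"ay": 0.0,"az": 0.0},{"dx": 0.0,"dy": 0.0,"dz": 0.05,"ax": 0.0,"ay": 0.0,"az": 0.0},{"dx": 0.0,"dy": 0.0,"dz": 0.07,"ax": 0.0,"ay": 0.0,"az": 0.0},{"dx": 0.0,"dy": 0.0,"dz": 0.07,"ax": 0.0,"ay": 0.0,"az": 0.0}]}}

```text
time: 7.9
position: [0.526, 0.1344, 0.0224]
tcp_rot: [[-1.0, -0.017, -0.001], [-0.017, 1.0, -0.0], [0.001, -0.0, -1.0]]
contact_force: [-0.8, 0.3, 0.1]
grip_width: 0.0119
```

```bash
python3 - <<'E'
from h import *
go([.526,.1344,.0185],91); print(robot.sense()['moment'])
E
```

```text
t 7.9 p [0.526  0.1344 0.0224] yaw y 90.98 tilt z [-0.001 -0.    -1.   ] F [-0.8  0.3  0.1] w 0.0119 q [  8.   33.4  97.8   0.   48.9 -83. ]
shift/250 [-0.0002  0.0001  0.0157]
turn/1.5 [-0.0001 -0.0007 -0.0002]
[ 0.02652092  0.03272832 -0.0136202 ]
```

{"name": "drive_tool", "arguments": {"rows": [{"dx": 0.0,"dy": 0.0,"dz": 0.01,"ax": 0.0,"ay": 0.0,"az": 0.0},{"dx": 0.0,"dy": 0.0,"dz": 0.018,"ax": 0.0,"ay": 0.0,"az": 0.0},{"dx": 0.0,"dy": 0.0,"dz": 0.018,"ax": 0.0,"ay": 0.0,"az": 0.0},{"dx": 0.0,"dy": 0.0,"dz": 0.018,"ax": 0.0,"ay": 0.0,"az": 0.0}]}}

```text
time: 8.4
position: [0.5264, 0.1344, 0.0185]
tcp_rot: [[-1.0, -0.017, 0.0], [-0.017, 1.0, 0.0], [-0.0, 0.0, -1.0]]
contact_force: [0.9, 0.6, -0.4]
grip_width: 0.0119
```

{"name": "drive_tool", "arguments": {"rows": [{"dx": 0.0,"dy": 0.0,"dz": 0.008,"ax": 0.0,"ay": 0.0,"az": 0.0},{"dx": 0.0,"dy": 0.0,"dz": 0.008,"ax": 0.0,"ay": 0.0,"az": 0.0},{"dx": 0.0,"dy": 0.0,"dz": 0.008,"ax": 0.0,"ay": 0.0,"az": 0.0}]}}

```text
time: 8.78
position: [0.5267, 0.1345, 0.0179]
tcp_rot: [[-1.0, -0.017, 0.001], [-0.017, 1.0, 0.0], [-0.001, 0.0, -1.0]]
contact_force: [-6.5, -1.9, 29.5]
grip_width: 0.0117
```

{"name": "drive_tool", "arguments": {"rows": [{"dx": 0.0,"dy": 0.0,"dz": -0.006,"ax": 0.0,"ay": 0.0,"az": 0.0},{"dx": 0.0,"dy": 0.0,"dz": -0.006,"ax": 0.0,"ay": 0.0,"az": 0.08},{"dx": 0.0,"dy": 0.0,"dz": -0.006,"ax": 0.0,"ay": 0.0,"az": 0.16},{"dx": 0.0,"dy": 0.0,"dz": -0.006,"ax": 0.0,"ay": 0.0,"az": 0.24},{"dx": 0.0,"dy": 0.0,"dz": -0.006,"ax": 0.0,"ay": 0.0,"az": 0.32}]}}

```text
time: 9.4
position: [0.5265, 0.1341, 0.0183]
tcp_rot: [[-0.893, 0.45, 0.0], [0.45, 0.893, -0.0], [-0.001, -0.0, -1.0]]
contact_force: [-1.7, -4.3, 7.3]
grip_width: 0.012
```

```bash
python3 - <<'E'
from h import *
go([.526,.1344,.0185],91-90); print(robot.sense()['moment'])
E
```

```text
t 9.4 p [0.5265 0.1341 0.0183] yaw y 63.27 tilt z [ 0. -0. -1.] F [-1.7 -4.3  7.3] w 0.012 q [  8.   33.7  98.   -0.   48.3 -55.2]
shift/250 [ 0.0023  0.0003 -0.001 ]
turn/1.5 [0.000e+00 4.000e-04 7.245e-01]
[-0.97589174  0.19234891  0.04211989]
```

{"name": "drive_tool", "arguments": {"rows": [{"dx": 0.0,"dy": 0.0,"dz": 0.0,"ax": 0.0,"ay": 0.0,"az": 0.09},{"dx": 0.0,"dy": 0.0,"dz": 0.0,"ax": 0.0,"ay": 0.0,"az": 0.18},{"dx": 0.0,"dy": 0.0,"dz": 0.0,"ax": 0.0,"ay": 0.0,"az": 0.27},{"dx": 0.0,"dy": 0.0,"dz": 0.0,"ax": 0.0,"ay": 0.0,"az": 0.36},{"dx": 0.0,"dy": 0.0,"dz": 0.0,"ax": 0.0,"ay": 0.0,"az": 0.45}]}}

```text
time: 10.02
position: [0.5262, 0.1338, 0.0182]
tcp_rot: [[-0.416, 0.909, -0.0], [0.909, 0.416, -0.001], [-0.001, -0.001, -1.0]]
contact_force: [-2.0, -7.1, 8.5]
grip_width: 0.0119
```

```bash
python3 - <<'E'
from h import *
go([.526,.1344,.0185],91-90); print(robot.sense()['moment'])
E
```

```text
t 10.025 p [0.5262 0.1338 0.0182] yaw y 24.57 tilt z [-0.    -0.001 -1.   ] F [-2.  -7.1  8.5] w 0.0119 q [  8.   33.7  98.   -0.1  48.3 -16.5]
shift/250 [ 0.0026  0.0005 -0.0011]
turn/1.5 [-0.0003  0.0006  0.2743]
[-1.53873861  0.59785803  0.07929382]
```

{"name": "drive_tool", "arguments": {"rows": [{"dx": 0.0,"dy": 0.0,"dz": 0.0,"ax": 0.0,"ay": 0.0,"az": 0.07},{"dx": 0.0,"dy": 0.0,"dz": 0.0,"ax": 0.0,"ay": 0.0,"az": 0.14},{"dx": 0.0,"dy": 0.0,"dz": 0.0,"ax": 0.0,"ay": 0.0,"az": 0.2},{"dx": 0.0,"dy": 0.0,"dz": 0.0,"ax": 0.0,"ay": 0.0,"az": 0.25},{"dx": 0.0,"dy": 0.0,"dz": 0.0,"ax": 0.0,"ay": 0.0,"az": 0.25}]}}

```text
time: 10.65
position: [0.526, 0.1338, 0.0182]
tcp_rot: [[-0.057, 0.998, -0.0], [0.998, 0.057, -0.001], [-0.001, -0.001, -1.0]]
contact_force: [-3.7, -7.4, 9.1]
grip_width: 0.0121
```

```bash
python3 - <<'E'
from h import *
go([.526,.1344,.0185],91-90); print(robot.sense()['moment'])
E
```

```text
t 10.65 p [0.526  0.1338 0.0182] yaw y 3.27 tilt z [-0.    -0.001 -1.   ] F [-3.7 -7.4  9.1] w 0.0121 q [ 8.  33.7 98.  -0.1 48.3  4.8]
shift/250 [ 0.0026  0.0001 -0.001 ]
turn/1.5 [-0.0003  0.0006  0.0264]
[-1.55934957  0.66562699  0.01719023]
```

{"name": "drive_tool", "arguments": {"rows": [{"dx": 0.0,"dy": 0.0,"dz": 0.0,"ax": 0.0,"ay": 0.0,"az": 0.03},{"dx": 0.0,"dy": 0.0,"dz": 0.0,"ax": 0.0,"ay": 0.0,"az": 0.06},{"dx": 0.0,"dy": 0.0,"dz": 0.0,"ax": 0.0,"ay": 0.0,"az": 0.06}]}}

```text
time: 11.02
position: [0.526, 0.1338, 0.0182]
tcp_rot: [[0.032, 0.999, -0.0], [0.999, -0.032, -0.001], [-0.001, -0.0, -1.0]]
contact_force: [-2.5, -6.7, 8.8]
grip_width: 0.0117
```

```bash
python3 - <<'E'
from h import *
go([.526,.1344,.0185],91-90); print(robot.sense()['moment'])
p,d=snapshot("scene"); crop(p,290,160,370,240,8,"pics/g1.png")
E
```

```text
t 11.025 p [0.526  0.1338 0.0182] yaw y -1.86 tilt z [-0.    -0.001 -1.   ] F [-2.5 -6.7  8.8] w 0.0117 q [ 8.  33.7 98.  -0.1 48.3  9.9]
shift/250 [ 0.0024 -0.0001 -0.0011]
turn/1.5 [-0.0003  0.0006 -0.0333]
[-1.59811378  0.66964268  0.0618413 ]
```

View pics/g1.png

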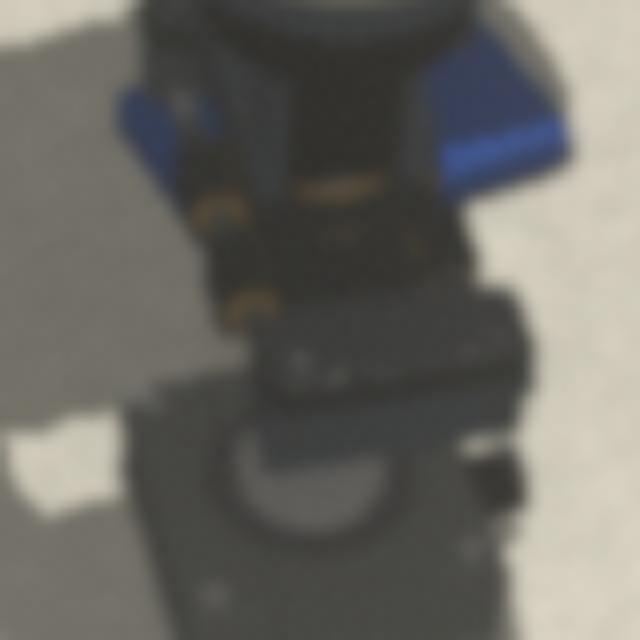

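{"name": "drive_tool", "arguments": {"rows": [{"dx": 0.0,"dy": 0.0,"dz": 0.0,"ax": 0.0,"ay": 0.0,"az": 0.03},{"dx": 0.0,"dy": 0.0,"dz": 0.0,"ax": 0.0,"ay": 0.0,"az": 0.06},{"dx": 0.0,"dy": 0.0,"dz": 0.0,"ax": 0.0,"ay": 0.0,"az": 0.06}]}}

```text
time: 11.45
position: [0.5259, 0.134, 0.0182]
tcp_rot: [[0.122, 0.993, -0.001], [0.993, -0.122, -0.001], [-0.001, -0.0, -1.0]]
contact_force: [-4.1, -3.7, 9.8]
grip_width: 0.0119
```

```bash
python3 - <<'E'
from h import *
go([.526,.1344,.0185],91-90); s=robot.sense(); print(s['moment'],s['tau'])
E
```

```text
t 11.45 p [0.5259 0.134  0.0182] yaw y -6.99 tilt z [-0.001 -0.001 -1.   ] F [-4.1 -3.7  9.8] w 0.0119 q [ 8.  33.7 98.  -0.  48.3 15. ]
shift/250 [ 0.0016  0.0001 -0.0011]
turn/1.5 [-0.0004  0.0005 -0.0929]
[-0.93608537  0.77540441  0.49426064] [  1.02319155 -77.67291784 -24.52827036   1.33076582  -1.4982472
   1.167619  ]
```

{"name": "drive_tool", "arguments": {"rows": [{"dx": 0.0,"dy": 0.0,"dz": 0.0,"ax": 0.0,"ay": 0.0,"az": -0.04},{"dx": 0.0,"dy": 0.0,"dz": 0.0,"ax": 0.0,"ay": 0.0,"az": -0.04}]}}

```text
time: 11.7
position: [0.5259, 0.134, 0.0182]
tcp_rot: [[0.061, 0.998, -0.001], [0.998, -0.061, -0.001], [-0.001, -0.001, -1.0]]
contact_force: [-2.3, -4.1, 9.2]
grip_width: 0.0121
```

{"name": "drive_tool", "arguments": {"rows": [{"dx": 0.0,"dy": 0.0,"dz": 0.0,"ax": 0.0,"ay": 0.0,"az": 0.0},{"dx": 0.0,"dy": 0.0,"dz": 0.0,"ax": 0.0,"ay": 0.0,"az": 0.0},{"dx": 0.0,"dy": 0.0,"dz": 0.0,"ax": 0.0,"ay": 0.0,"az": 0.0}], "hand": -0.2}}

```text
time: 12.08
position: [0.5264, 0.1345, 0.0179]
tcp_rot: [[0.062, 0.998, 0.0], [0.998, -0.062, 0.0], [0.0, 0.0, -1.0]]
contact_force: [-0.2, -0.4, 0.3]
grip_width: 0.036
```

```bash
python3 - <<'E'
from h import *
go([.526,.1344,.0185],91-90); s=robot.sense(); print(s['moment'],s['tau'])
E
```

```text
t 12.075 p [0.5264 0.1345 0.0179] yaw y -3.55 tilt z [ 0.  0. -1.] F [-0.2 -0.4  0.3] w 0.036 q [ 8.  33.8 98.   0.  48.2 11.6]
shift/250 [-0.0004 -0.0017 -0.0022]
turn/1.5 [ 0.0001 -0.     -0.0529]
[-0.13567385  0.0021258   0.04664892] [-1.42894816e-02 -8.17558336e+01 -2.34652537e+01  6.32348727e-02
  1.61993149e-02  8.98976032e-04]
```

{"name": "drive_tool", "arguments": {"rows": [{"dx": 0.0,"dy": 0.0,"dz": -0.1,"ax": 0.0,"ay": 0.0,"az": 0.0},{"dx": 0.0,"dy": 0.0,"dz": -0.3,"ax": 0.0,"ay": 0.0,"az": 0.0},{"dx": 0.0,"dy": 0.0,"dz": -0.55,"ax": 0.0,"ay": 0.0,"az": 0.0},{"dx": 0.0,"dy": 0.0,"dz": -0.8,"ax": 0.0,"ay": 0.0,"az": 0.0},{"dx": 0.0,"dy": 0.0,"dz": -0.84,"ax": 0.0,"ay": 0.0,"az": 0.0}]}}

```text
time: 12.7
position: [0.5284, 0.1348, 0.2324]
tcp_rot: [[0.062, 0.998, 0.007], [0.998, -0.062, 0.001], [0.001, 0.007, -1.0]]
contact_force: [-0.4, 0.4, -0.4]
grip_width: 0.0361
```

```bash
python3 - <<'E'
from h import *
go([.5775,-.178,.22],8.5)
for n in("scene","top"):
    p,d=snapshot(n); np.savez(n+"7.npz",p=p,d=d)
p=np.load("scene7.npz")['p']; crop(p,290,160,370,240,8,"pics/g2.png")
E
```

```text
t 12.7 p [0.5284 0.1348 0.2324] yaw y -3.55 tilt z [ 0.007  0.001 -1.   ] F [-0.4  0.4 -0.4] w 0.0361 q [ 8.  18.6 84.1  0.  77.  11.6]
shift/250 [-1.2366  0.2731  0.0495]
turn/1.5 [ 0.0047 -0.0005 -0.1402]
```

View pics/g2.png

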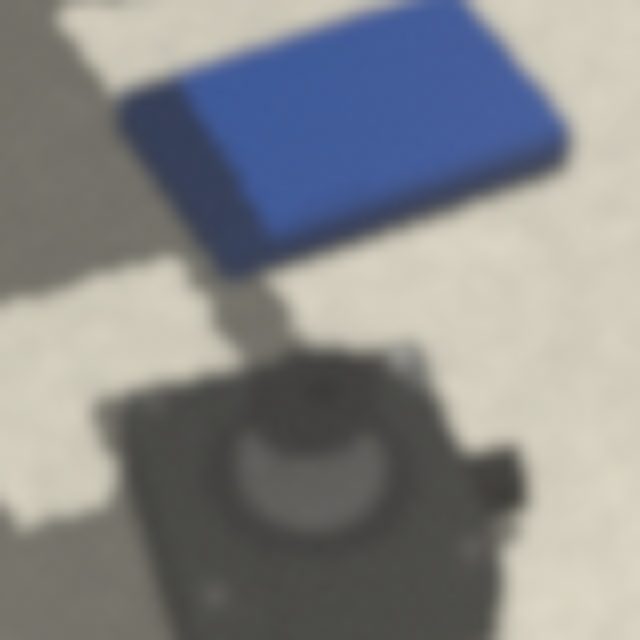

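{"name": "drive_tool", "arguments": {"rows": [{"dx": -0.24,"dy": 0.05,"dz": 0.0,"ax": 0.0,"ay": 0.0,"az": -0.05},{"dx": -0.48,"dy": 0.1,"dz": 0.0,"ax": 0.0,"ay": 0.0,"az": -0.1},{"dx": -0.72,"dy": 0.15,"dz": 0.0,"ax": 0.0,"ay": 0.0,"az": -0.14},{"dx": -0.9,"dy": 0.2,"dz": 0.0,"ax": 0.0,"ay": 0.0,"az": -0.14},{"dx": -0.9,"dy": 0.2,"dz": 0.0,"ax": 0.0,"ay": 0.0,"az": -0.14}], "hand": 0.0}}

```text
time: 13.42
position: [0.5618, -0.096, 0.2257]
tcp_rot: [[-0.144, 0.99, -0.003], [0.99, 0.144, 0.0], [0.001, -0.003, -1.0]]
contact_force: [0.4, 1.5, 0.2]
grip_width: 0.046
```

```bash
python3 - <<'E'
from h import *
go([.5775,-.178,.22],8.5)
for n in("scene","top"):
    p,d=snapshot(n); np.savez(n+"8.npz",p=p,d=d)
    C=cloud(n,d); m=(C[...,2]>.052)&(C[...,2]<.12)&(np.hypot(C[...,0]-.526,C[...,1]-.134)<.035); P=C[m]
    if len(P)>5:
        w=np.linalg.svd(P[:,:2]-P[:,:2].mean(0))[2][0]; print(n,len(P),P.mean(0).round(4),"z",np.percentile(P[:,2],[5,50,95,100]).round(4),"dir",np.degrees(np.arctan2(w[1],w[0])).round(1))
crop(np.load("top8.npz")['p'],270,150,470,250,4,"pics/g3.png"); crop(np.load("scene8.npz")['p'],130,120,370,280,3,"pics/g4.png")
E
```

```text
t 13.425 p [ 0.5618 -0.096   0.2257] yaw y 8.28 tilt z [-0.003  0.    -1.   ] F [0.4 1.5 0.2] w 0.046 q [-15.7  21.3  80.8  -0.   78.  -24. ]
shift/250 [-0.3335  0.0148  0.0224]
turn/1.5 [-0.0019 -0.0005 -0.0026]
scene 183 [0.529  0.131  0.0755] z [0.0569 0.0773 0.0897 0.092 ] dir -94.2
top 81 [0.525  0.1349 0.0835] z [0.067  0.0857 0.0925 0.0948] dir -91.8
```

View pics/g3.png

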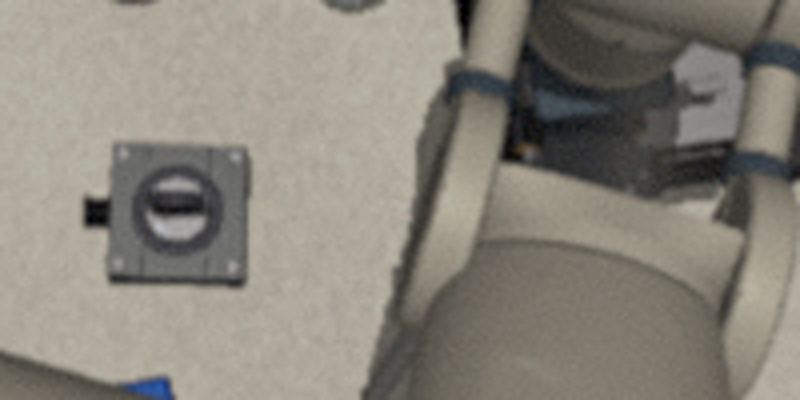

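View pics/g4.png

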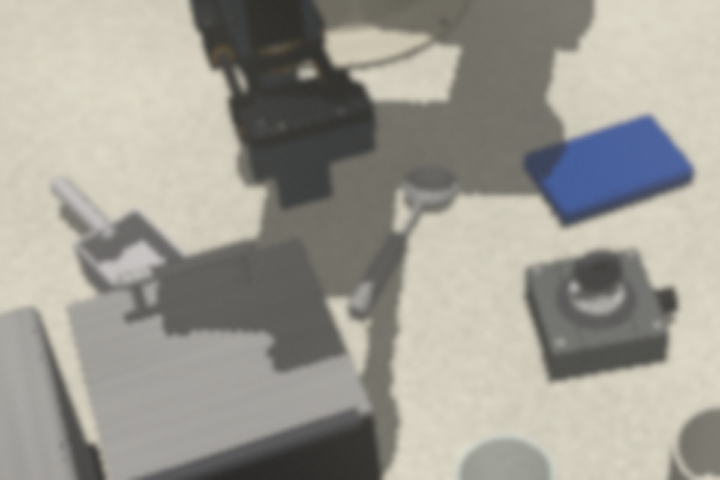

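{"name": "drive_tool", "arguments": {"rows": [{"dx": -0.17,"dy": 0.008,"dz": 0.0,"ax": 0.0,"ay": 0.0,"az": -0.002},{"dx": -0.333,"dy": 0.015,"dz": 0.0,"ax": 0.0,"ay": 0.0,"az": -0.002},{"dx": -0.333,"dy": 0.015,"dz": 0.0,"ax": 0.0,"ay": 0.0,"az": -0.002},{"dx": -0.333,"dy": 0.015,"dz": 0.0,"ax": 0.0,"ay": 0.0,"az": -0.002}]}}

```text
time: 14.02
position: [0.5779, -0.1735, 0.2273]
tcp_rot: [[-0.151, 0.988, -0.001], [0.988, 0.151, 0.001], [0.001, -0.001, -1.0]]
contact_force: [-0.3, 0.7, 0.0]
grip_width: 0.0453
```

```bash
python3 - <<'E'
from h import *
go([.5775,-.178,.162],8.5)
p,d=snapshot("scene"); np.savez("scene9.npz",p=p,d=d); crop(p,140,120,260,240,6,"pics/g5.png")
C=cloud("scene",d); a=np.radians(8.5); ex=np.array([np.cos(a),np.sin(a)]); ey=np.array([-np.sin(a),np.cos(a)])
rel=C[...,:2]-[.5775,-.178]; X=rel@ex; Y=rel@ey; Z=C[...,2]
h=(abs(X)<.03)&(abs(Y)<.05)&(Z>.203)&(Z<.225); print("handle px",h.sum(),"X",np.percentile(X[h],[2,50,98]).round(4),"Y",np.percentile(Y[h],[1,50,99]).round(4),np.median(Z[h]))
f=(abs(X)<.06)&(abs(Y)<.03)&(Z>.235)&(Z<.29)
print("fingers",f.sum(),np.sort(Z[f])[:8].round(4),"X",np.percentile(X[f],[1,50,99]).round(4),"Y",np.percentile(Y[f],[1,99]).round(4))
E
```

```text
t 14.025 p [ 0.5779 -0.1735  0.2273] yaw y 8.7 tilt z [-0.001  0.001 -1.   ] F [-0.3  0.7  0. ] w 0.0453 q [-22.4  24.1  76.    0.   80.  -31.1]
shift/250 [-0.0177 -0.0039  0.2611]
turn/1.5 [-0.0008 -0.0007  0.0024]
handle px 273 X [-0.0046  0.0026  0.0063] Y [-0.0472 -0.0018  0.0452] 0.21629786760900038
fingers 144 [0.2628 0.2652 0.2657 0.2658 0.2659 0.2663 0.2668 0.2672] X [0.0273 0.0324 0.0352] Y [-0.0131  0.0215]
```

View pics/g5.png

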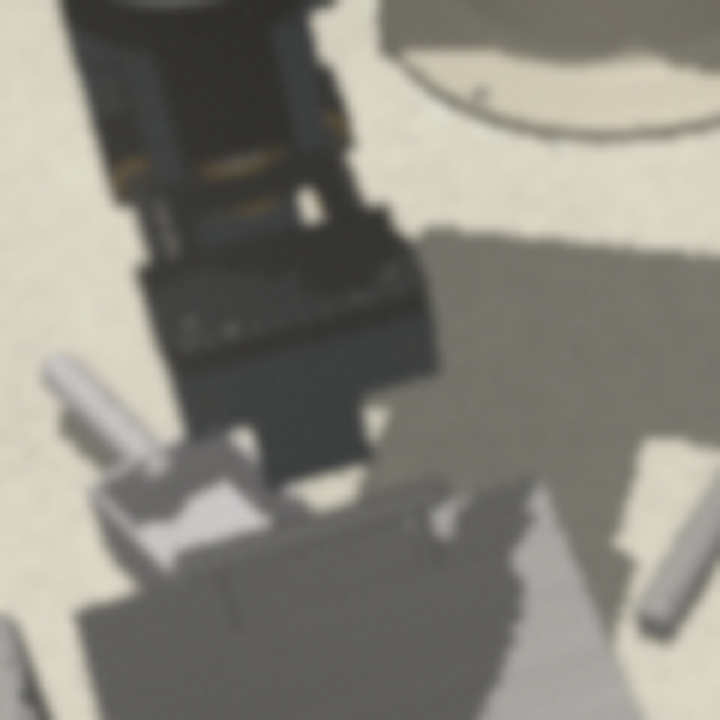

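{"name": "drive_tool", "arguments": {"rows": [{"dx": -0.018,"dy": 0.0,"dz": 0.08,"ax": 0.0,"ay": 0.0,"az": 0.0},{"dx": -0.018,"dy": 0.0,"dz": 0.17,"ax": 0.0,"ay": 0.0,"az": 0.0},{"dx": -0.018,"dy": 0.0,"dz": 0.26,"ax": 0.0,"ay": 0.0,"az": 0.0},{"dx": -0.018,"dy": 0.0,"dz": 0.26,"ax": 0.0,"ay": 0.0,"az": 0.0},{"dx": -0.018,"dy": 0.0,"dz": 0.26,"ax": 0.0,"ay": 0.0,"az": 0.0}]}}

```text
time: 14.7
position: [0.5794, -0.1789, 0.1639]
tcp_rot: [[-0.151, 0.988, 0.001], [0.988, 0.151, -0.0], [-0.0, 0.001, -1.0]]
contact_force: [0.5, -0.1, 0.1]
grip_width: 0.0455
```

{"name": "drive_tool", "arguments": {"rows": [{"dx": 0.0,"dy": 0.0,"dz": 0.0,"ax": 0.0,"ay": 0.0,"az": 0.0},{"dx": 0.0,"dy": 0.0,"dz": 0.0,"ax": 0.0,"ay": 0.0,"az": 0.0},{"dx": 0.0,"dy": 0.0,"dz": 0.0,"ax": 0.0,"ay": 0.0,"az": 0.0},{"dx": 0.0,"dy": 0.0,"dz": 0.0,"ax": 0.0,"ay": 0.0,"az": 0.0}], "hand": -1.0, "grip_force": 15.0}}

```text
time: 15.2
position: [0.5778, -0.1797, 0.163]
tcp_rot: [[-0.15, 0.989, -0.002], [0.989, 0.15, -0.0], [0.0, -0.002, -1.0]]
contact_force: [0.1, 0.7, 7.6]
grip_width: 0.0106
```

```bash
python3 - <<'E'
from h import *
go([.5775,-.178,.162],8.5)
p,d=snapshot("scene"); np.savez("scene10.npz",p=p,d=d); crop(p,140,120,260,240,6,"pics/g6.png")
E
```

```text
t 15.2 p [ 0.5778 -0.1797  0.163 ] yaw y 8.65 tilt z [-0.002 -0.    -1.   ] F [0.1 0.7 7.6] w 0.0106 q [-22.9  27.4  80.8  -0.1  71.8 -31.5]
shift/250 [ 0.0068 -0.0002  0.004 ]
turn/1.5 [-0.0015 -0.      0.0018]
```

View pics/g6.png

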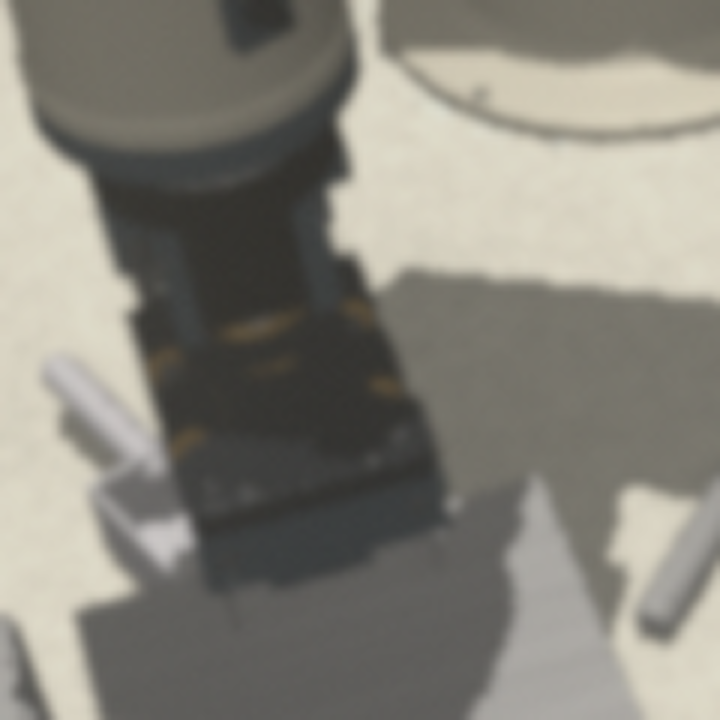

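```bash
cat > arc.py <<'E'
import numpy as np,sys
L=.050; k=.5
def pose(th):
    t=np.radians(th); a=np.radians(17.07)+t; B=np.array([.140-.1465*np.cos(a),.170+.1465*np.sin(a)])
    f=k*t; return B+L*np.array([-np.sin(f),-np.cos(f)]), f
def rows(t0,ths):
    p0,f0=pose(t0)
    y=np.array([np.cos(f0),-np.sin(f0)]); z=np.array([-np.sin(f0),-np.cos(f0)])
    for th in ths:
        p,f=pose(th); d=p-p0
        print(th,"dy %.4f dz %.4f ax %.4f"%(d@y/.25,d@z/.25,(f-f0)/1.5))
t=[float(x) for x in sys.argv[1:]]; rows(t[0],t[1:])
E
python3 arc.py 0 2 4 6 8 8
```

```text
2.0 dy 0.0029 dz -0.0195 ax 0.0116
4.0 dy 0.0064 dz -0.0388 ax 0.0233
6.0 dy 0.0106 dz -0.0579 ax 0.0349
8.0 dy 0.0154 dz -0.0768 ax 0.0465
8.0 dy 0.0154 dz -0.0768 ax 0.0465
```

{"name": "drive_tool", "arguments": {"rows": [{"dx": 0.0,"dy": 0.003,"dz": -0.0195,"ax": 0.0116,"ay": 0.0,"az": 0.0},{"dx": 0.0,"dy": 0.0064,"dz": -0.0388,"ax": 0.0233,"ay": 0.0,"az": 0.0},{"dx": 0.0,"dy": 0.0106,"dz": -0.058,"ax": 0.035,"ay": 0.0,"az": 0.0},{"dx": 0.0,"dy": 0.0154,"dz": -0.0768,"ax": 0.0465,"ay": 0.0,"az": 0.0},{"dx": 0.0,"dy": 0.0154,"dz": -0.0768,"ax": 0.0465,"ay": 0.0,"az": 0.0}]}}

```text
time: 15.88
position: [0.5814, -0.179, 0.1821]
tcp_rot: [[-0.15, 0.986, -0.073], [0.989, 0.15, -0.011], [0.0, -0.073, -0.997]]
contact_force: [-10.8, -3.0, 0.7]
grip_width: 0.0105
```

```bash
cat >> h.py <<'E'
def lidfit(tag):
    p,d=snapshot("scene"); C=cloud("scene",d); a=np.radians(8.6); ex=np.array([np.cos(a),np.sin(a)]); ey=np.array([-np.sin(a),np.cos(a)])
    rel=C[...,:2]-[.5775,-.178]; X=rel@ex; Y=rel@ey; Z=C[...,2]
    # lid region: relative to hinge (X=.14, Z=.17)
    m=(abs(Y)<.08)&(X>-.06)&(X<.138)&(Z>.172)&(Z<.40)
    r=np.hypot(X-.14,Z-.17); th=np.degrees(np.arctan2(Z-.17,.14-X)); 
    mm=m&(r>.03)&(r<.165)&(abs(Y)>.05)
    # offset 8 mm top face
    th2=th-np.degrees(np.arcsin(np.clip(.008/np.maximum(r,.01),0,1)))
    print(tag,"lid pts",mm.sum(),"theta pct",np.percentile(th2[mm],[5,25,50,75,95]).round(1))
    return p
E
python3 - <<'E'
from h import *
go([.5775,-.178,.162],8.5); print(robot.sense()['moment'].round(2))
p=lidfit("a"); crop(p,140,100,280,240,5,"pics/i1.png")
E
python3 arc.py 8 10.5 13 15.5 18 18
```

```text
t 15.875 p [ 0.5814 -0.179   0.1821] yaw y 8.65 tilt z [-0.073 -0.011 -0.997] F [-10.8  -3.    0.7] w 0.0105 q [-21.4  28.8  75.3  -2.1  79.6 -29.6]
shift/250 [ 0.0065 -0.009   0.0814]
turn/1.5 [-0.0489 -0.0001  0.0018]
[-0.71  1.81  0.07]
a lid pts 1697 theta pct [5.7 7.2 7.8 8.4 9.6]
10.5 dy 0.0053 dz -0.0237 ax 0.0145
13.0 dy 0.0117 dz -0.0470 ax 0.0291
15.5 dy 0.0191 dz -0.0700 ax 0.0436
18.0 dy 0.0275 dz -0.0925 ax 0.0582
18.0 dy 0.0275 dz -0.0925 ax 0.0582
```

View pics/i1.png

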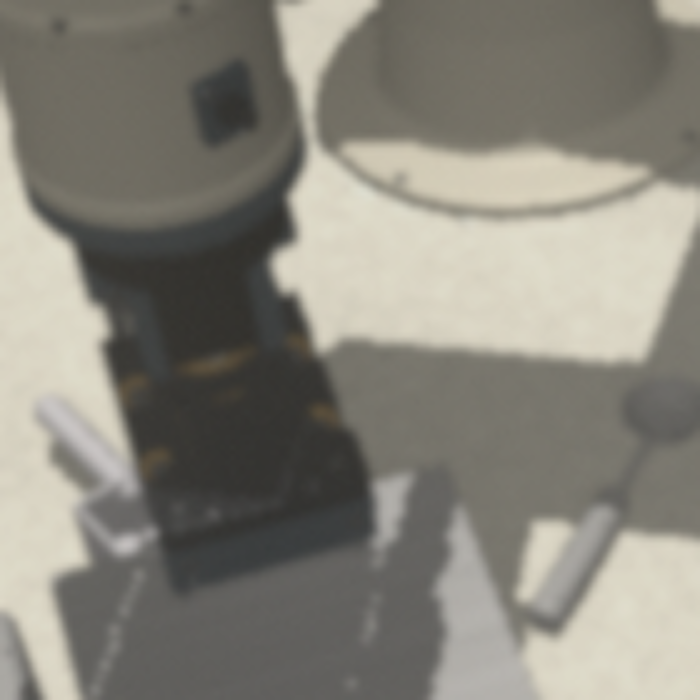

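{"name": "drive_tool", "arguments": {"rows": [{"dx": 0.0,"dy": 0.004,"dz": -0.024,"ax": 0.0145,"ay": 0.0,"az": 0.0},{"dx": 0.0,"dy": 0.01,"dz": -0.047,"ax": 0.029,"ay": 0.0,"az": 0.0},{"dx": 0.0,"dy": 0.017,"dz": -0.07,"ax": 0.0435,"ay": 0.0,"az": 0.0},{"dx": 0.0,"dy": 0.0255,"dz": -0.0925,"ax": 0.058,"ay": 0.0,"az": 0.0},{"dx": 0.0,"dy": 0.0255,"dz": -0.0925,"ax": 0.058,"ay": 0.0,"az": 0.0}]}}

```text
time: 16.55
position: [0.5896, -0.1778, 0.205]
tcp_rot: [[-0.15, 0.976, -0.158], [0.989, 0.148, -0.024], [0.0, -0.159, -0.987]]
contact_force: [-9.1, -1.7, 2.3]
grip_width: 0.0104
```

```bash
python3 - <<'E'
from h import *
go([.5775,-.178,.162],8.5); print(robot.sense()['moment'].round(2))
lidfit("b")
E
python3 arc.py 18 20.5 23 25.5 28 28
```

```text
t 16.55 p [ 0.5896 -0.1778  0.205 ] yaw y 8.64 tilt z [-0.158 -0.024 -0.987] F [-9.1 -1.7  2.3] w 0.0104 q [-19.6  31.2  67.8  -4.3  89.1 -27.9]
shift/250 [ 0.0066 -0.02    0.1775]
turn/1.5 [-0.1067  0.      0.0017]
[-0.47  1.73  0.14]
b lid pts 1910 theta pct [15.5 17.  17.7 18.3 19.6]
20.5 dy 0.0074 dz -0.0228 ax 0.0145
23.0 dy 0.0157 dz -0.0451 ax 0.0291
25.5 dy 0.0250 dz -0.0669 ax 0.0436
28.0 dy 0.0353 dz -0.0883 ax 0.0582
28.0 dy 0.0353 dz -0.0883 ax 0.0582
```

{"name": "drive_tool", "arguments": {"rows": [{"dx": 0.0,"dy": 0.0065,"dz": -0.023,"ax": 0.0145,"ay": 0.0,"az": 0.0},{"dx": 0.0,"dy": 0.014,"dz": -0.045,"ax": 0.029,"ay": 0.0,"az": 0.0},{"dx": 0.0,"dy": 0.023,"dz": -0.067,"ax": 0.0435,"ay": 0.0,"az": 0.0},{"dx": 0.0,"dy": 0.033,"dz": -0.0885,"ax": 0.058,"ay": 0.0,"az": 0.0},{"dx": 0.0,"dy": 0.033,"dz": -0.0885,"ax": 0.058,"ay": 0.0,"az": 0.0}]}}

```text
time: 17.23
position: [0.6015, -0.176, 0.2257]
tcp_rot: [[-0.15, 0.959, -0.241], [0.989, 0.146, -0.036], [0.0, -0.244, -0.97]]
contact_force: [-7.5, -0.8, 3.3]
grip_width: 0.0108
```

```bash
python3 - <<'E'
from h import *
go([.5775,-.178,.162],8.5); print(robot.sense()['moment'].round(2))
lidfit("c")
E
python3 arc.py 28 30.5 33 35.5 38 38
```

```text
t 17.225 p [ 0.6015 -0.176   0.2257] yaw y 8.64 tilt z [-0.241 -0.036 -0.97 ] F [-7.5 -0.8  3.3] w 0.0108 q [-17.9  34.3  59.7  -6.3  98.6 -26.8]
shift/250 [ 0.0063 -0.0309  0.2704]
turn/1.5 [-1.643e-01  1.000e-04  1.600e-03]
[-0.24  1.5   0.09]
c lid pts 2095 theta pct [25.1 26.8 27.5 28.1 29.4]
30.5 dy 0.0093 dz -0.0217 ax 0.0145
33.0 dy 0.0195 dz -0.0428 ax 0.0291
35.5 dy 0.0307 dz -0.0634 ax 0.0436
38.0 dy 0.0427 dz -0.0833 ax 0.0582
38.0 dy 0.0427 dz -0.0833 ax 0.0582
```

{"name": "drive_tool", "arguments": {"rows": [{"dx": 0.0,"dy": 0.009,"dz": -0.0215,"ax": 0.0145,"ay": 0.0,"az": 0.0},{"dx": 0.0,"dy": 0.019,"dz": -0.043,"ax": 0.029,"ay": 0.0,"az": 0.0},{"dx": 0.0,"dy": 0.03,"dz": -0.0635,"ax": 0.0435,"ay": 0.0,"az": 0.0},{"dx": 0.0,"dy": 0.042,"dz": -0.0835,"ax": 0.058,"ay": 0.0,"az": 0.0},{"dx": 0.0,"dy": 0.042,"dz": -0.0835,"ax": 0.058,"ay": 0.0,"az": 0.0}]}}

```text
time: 17.9
position: [0.6166, -0.1736, 0.2437]
tcp_rot: [[-0.15, 0.934, -0.323], [0.989, 0.142, -0.049], [0.0, -0.327, -0.945]]
contact_force: [-7.8, -0.3, 7.0]
grip_width: 0.0103
```

```bash
python3 - <<'E'
from h import *
go([.5775,-.178,.162],8.5); print(robot.sense()['moment'].round(2))
p=lidfit("d"); crop(p,130,80,280,230,5,"pics/i2.png")
E
python3 arc.py 38 40.5 43 45.5 48 50
```

```text
t 17.9 p [ 0.6166 -0.1736  0.2437] yaw y 8.63 tilt z [-0.323 -0.049 -0.945] F [-7.8 -0.3  7. ] w 0.0103 q [-16.2  38.3  50.7  -8.3 108.2 -26.3]
shift/250 [ 0.006  -0.0416  0.3602]
turn/1.5 [-2.222e-01  2.000e-04  1.500e-03]
[-0.11  1.72  0.01]
d lid pts 2221 theta pct [34.9 36.6 37.3 38.  39.3]
40.5 dy 0.0111 dz -0.0204 ax 0.0145
43.0 dy 0.0231 dz -0.0402 ax 0.0291
45.5 dy 0.0360 dz -0.0593 ax 0.0436
48.0 dy 0.0497 dz -0.0778 ax 0.0582
50.0 dy 0.0612 dz -0.0920 ax 0.0698
```

View pics/i2.png

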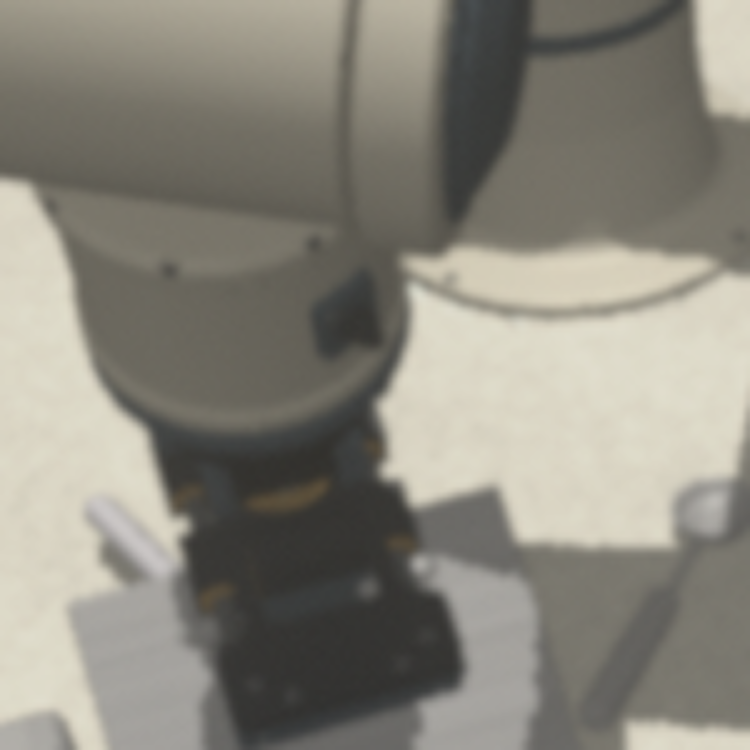

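{"name": "drive_tool", "arguments": {"rows": [{"dx": 0.0,"dy": 0.011,"dz": -0.0205,"ax": 0.0145,"ay": 0.0,"az": 0.0},{"dx": 0.0,"dy": 0.023,"dz": -0.04,"ax": 0.029,"ay": 0.0,"az": 0.0},{"dx": 0.0,"dy": 0.036,"dz": -0.0595,"ax": 0.0435,"ay": 0.0,"az": 0.0},{"dx": 0.0,"dy": 0.05,"dz": -0.078,"ax": 0.058,"ay": 0.0,"az": 0.0},{"dx": 0.0,"dy": 0.061,"dz": -0.092,"ax": 0.07,"ay": 0.0,"az": 0.0}]}}

```text
time: 18.58
position: [0.6382, -0.1702, 0.261]
tcp_rot: [[-0.15, 0.895, -0.419], [0.989, 0.136, -0.063], [0.0, -0.424, -0.906]]
contact_force: [-6.9, -0.2, 9.5]
grip_width: 0.0102
```

{"name": "drive_tool", "arguments": {"rows": [{"dx": 0.0,"dy": 0.0,"dz": 0.0,"ax": 0.0,"ay": 0.0,"az": 0.0},{"dx": 0.0,"dy": 0.0,"dz": 0.0,"ax": 0.0,"ay": 0.0,"az": 0.0},{"dx": 0.0,"dy": 0.0,"dz": 0.0,"ax": 0.0,"ay": 0.0,"az": 0.0},{"dx": 0.0,"dy": 0.0,"dz": 0.0,"ax": 0.0,"ay": 0.0,"az": 0.0}]}}

```text
time: 19.08
position: [0.6381, -0.1702, 0.261]
tcp_rot: [[-0.15, 0.896, -0.418], [0.989, 0.136, -0.063], [0.0, -0.423, -0.906]]
contact_force: [-7.5, 0.9, 9.9]
grip_width: 0.0106
```

```bash
python3 - <<'E'
from h import *
go([.5775,-.178,.162],8.5); print(robot.sense()['moment'].round(2))
p=lidfit("e"); cv2.imwrite("pics/i3.png",p[...,::-1])
n="top";p,d=snapshot(n); C=cloud(n,d); m=(C[...,2]>.052)&(C[...,2]<.12)&(np.hypot(C[...,0]-.526,C[...,1]-.134)<.035); P=C[m]
w=np.linalg.svd(P[:,:2]-P[:,:2].mean(0))[2][0]; print(n,len(P),P.mean(0).round(4),"z",np.percentile(P[:,2],[5,50,95,100]).round(4),"dir",np.degrees(np.arctan2(w[1],w[0])).round(1))
cv2.imwrite("pics/i4.png",p[...,::-1])
E
```

```text
t 19.075 p [ 0.6381 -0.1702  0.261 ] yaw y 8.62 tilt z [-0.418 -0.063 -0.906] F [-7.5  0.9  9.9] w 0.0106 q [-14.5  44.3  38.6 -11.  120.  -26.7]
shift/250 [ 0.0055 -0.0539  0.4621]
turn/1.5 [-0.2914  0.0003  0.0013]
[-0.    1.66 -0.11]
e lid pts 2292 theta pct [46.9 48.4 49.1 49.8 51.1]<stdin>:5: RuntimeWarning: Mean of empty slice.
  ret = um.true_divide(
Traceback (most recent call last):
IndexError: index -1 is out of bounds for axis 0 with size 0
```

View pics/i3.png

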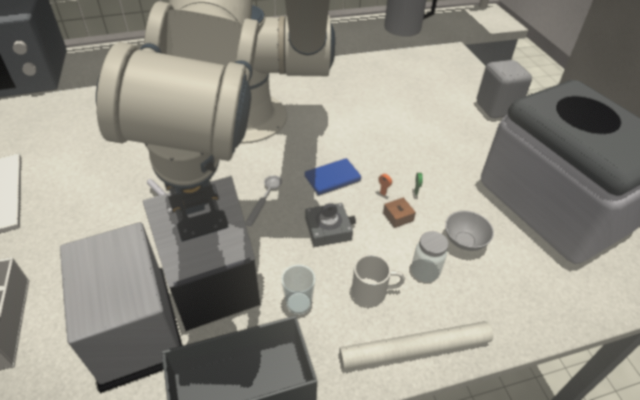

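```bash
python3 - <<'E'
from h import *
n="scene";p,d=snapshot(n); C=cloud(n,d); m=(C[...,2]>.052)&(C[...,2]<.12)&(np.hypot(C[...,0]-.526,C[...,1]-.134)<.035); P=C[m]
w=np.linalg.svd(P[:,:2]-P[:,:2].mean(0))[2][0]; print(n,len(P),P.mean(0).round(4),"z",np.percentile(P[:,2],[5,50,95,100]).round(4),"dir",np.degrees(np.arctan2(w[1],w[0])).round(1))
crop(p,290,160,370,240,8,"pics/i5.png"); s=robot.sense(); print(s['time'],s['grip_width'],abs(s['dq']).max())
# bystander check: pixel differences outside arm vs start
q=np.load("scene0.npz")['p'].astype(int); D=np.abs(q-p.astype(int)).max(2)>45; cv2.imwrite("pics/i6.png",(D*255).astype(np.uint8))
E
```

```text
scene 184 [0.5291 0.1311 0.0755] z [0.0566 0.077  0.0901 0.0921] dir -94.3
19.225 0.010531542491503258 0.05870847242692326
```

View pics/i5.png

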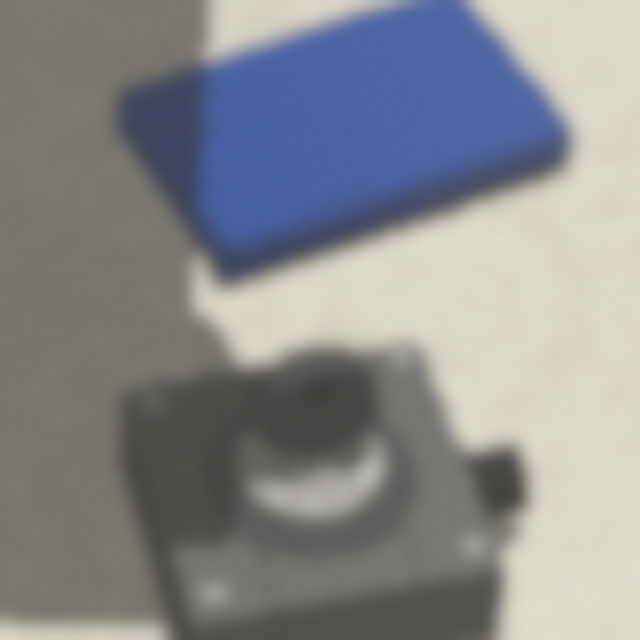

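View pics/i6.png

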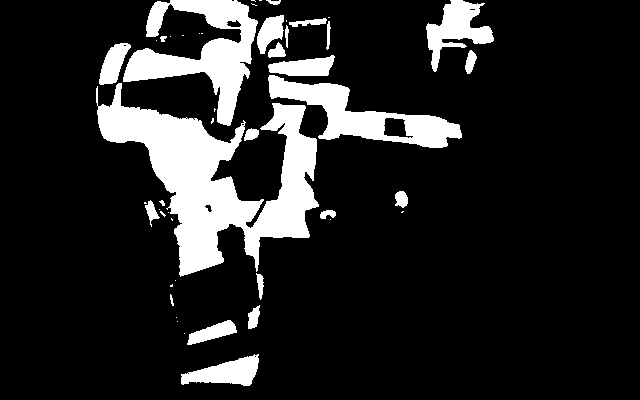

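The key stands upright in the lock and the lid is still at about 49°. The difference image shows changes only where the arm, its shadow, the lid and the key are. Handing in.

```bash
python3 -c "
from h import *
print(robot.finish_job())
s=robot.sense(); print(s['time'],s['position'],s['grip_width'],s['contact_force'])"
```

```text
the job is handed in; nothing more can be done
None
the job is handed in; nothing more can be done
```

I turned the crusher off with the key and handed in the job while holding the lid open at about 49°. The clock stood at about 19 s of the 59 s allowed. No verdict is reported, so what follows rests on my own checks.

- **Key and lock:** I pushed the key home until it bottomed at about 30 N, then turned it clockwise until the stop pushed back. In the last picture the key stands upright with its bow about 91 mm above the counter, as it should when fully home. Its bow has turned about 93–95°, so even with 10° of play the lock should be at its stop. I couldn't read the lock angle directly.
- **Lid:** Measured from depth, it stands at a median of 49.1° and was still. The gripper holds the bar with an 10.5 mm opening (the bar is 11 mm) at 15 N grip, with about 12 N on the tool.
- **Other things:** Comparing pictures from the start and end shows changes only where the arm, its shadow, the lid and the key are. The scoop and part of the spoon are hidden by the arm or in its shadow, so they are less certain.

**What disagreed:**
- **Pose reading:** The reported tool position was about 36 mm beyond the real fingertips. Because of that, my first grasp closed on top of the key's bow, pressing it down with up to 15 N. I found the error in the depth images, corrected for it, and the second grasp held.
- **Cameras:** The two cameras differed by about 2 mm for the lock and up to about 5 mm for the lid handle, so I used the average.
- **Final key check:** The arm blocked the top view, so the last check of the key used the scene camera only.

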